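Reverse the ratio of a bench belt drive

ROBOT

A 7-joint arm with a two-finger parallel gripper is mounted at the origin on a cart in front of the work surface, level with it; the furniture and walls round the work are solid. World frame = base frame: x ahead of the robot, y to its left, z up, the work surface at z = 0. Lengths are in m, angles in rad, forces in N, time in s.
With the tool pointing down it reaches from about 0.35 to 0.9 m from the base axis. Payload 7.2 kg.
Tool frame: the origin (TCP) lies on the centre line of the jaws, within the pads' length; the fingertips stand 19 mm ahead of it and the grasp point (between the pads) is the TCP; x points along the fingers, z is the direction in which the jaws open and shut, and the axes are right-handed (so a half turn about x gives the same grasp; the last joint's range is limited). The gripper opens to 88 mm and grips with 3 to 60 N. Pads are 20 mm wide; open, the fingers measure 115 mm over their backs; the gripper's body (75 mm by 178 mm) begins 61 mm behind the grasp point.
Start: joints at [-1.248, 0.411, -0.013, 1.596, 0.006, 1.134, -0.082], TCP at [0.238, 0.578, 0.242] pointing down, gripper open.
Joint ranges: [-2.95, 2.95], [-0.29, 1.99], [-1.47, 1.44], [0.14, 2.54], [-1.03, 4.17], [0.13, 1.85], [-2.86, 2.86]. Speed limits (rad/s): [2.39, 2.39, 3.01, 3.01, 3.14, 3.14, 3.14].

INTERFACE

Orientations are given as a unit quaternion [w, x, y, z].
In Python, from workcell import robot, snapshot, camera_info gives the robot as it stands.
- The arm moves only by the shell command python3 -m handwheel 'ROWS'. ROWS is text: rows parted by semicolons, each of 7 numbers parted by spaces: the shift along the tool's x, y, z in cm, then the turn, a rotation vector about the tool's x, y, z in rad, then the opening, from -1 (shut) to 1 (fully open), so that 0 is half open. In form: tx ty tz rx ry rz fingers; .... A call has 1 to 5 rows; each row is the pose to reach, as a shift and turn from the pose commanded when the call began, along the tool's axes at that moment; what a row does not reach only later rows make up. A row lasts 1/10 s, in which the tool goes at most 50 mm and 8.59 degrees, less where a joint would pass 70% of its speed; a pose out of reach is approached as far as the arm can. A call with a gripper value outside its range is refused whole. The fingers move at their own pace and stop on an object; the grip force is fixed at half the most. Time passes only in rows, so rows that repeat a pose let the fingers close. It gives the time, the measured TCP pose, the force and the opening at its end, in the units of the state.
- robot.sense(): the state, without advancing time (a new reading comes with each control period).
- snapshot(name): name is "side" or "top" or "wrist"; returns (picture, depth): 420x560x3 uint8, red, green, blue; 420x560 float32, m along the optical axis (not along the pixel's ray), 0 where there is no reading.
- camera_info(name): a dict with "fx", "fy", "cx", "cy" (pixels), "R" (3x3) and "t" (3): a world point X has camera coordinates R X + t. Camera axes: x right, y down, z forward; pixel columns grow to the right and rows downward; lengths in m; the calibration is good to about 2 mm. A picture is of the moment at which its call begins: read the wrist's pose just before it. camera_info takes no time and is no camera call; for the wrist camera it gives the pose at the moment of the call.
- robot.sign_off(): hands the job in, once; it reports no verdict.
The state is a dict: "time": time; "joint_pos": joint angles; "joint_vel": joint speeds; "joint_torque": joint torques, N m; "position": TCP position; "eef_rot": TCP orientation; "contact_force": force on the tool from outside, world axes, zero at the start; "torque": the same for the moment, N m; "width": opening from 0.0 (shut) to 1.0 (fully open).
Only numpy, scipy, OpenCV 4.12 (cv2) and the standard library are available. Lean on these libraries where they do the work, as an engineer would, in place of code of your own. Each camera call takes 0.05 s, during which the arm holds its last target.

TASK

The belt is off this drive so that its ratio can be reversed: make the two toothed pulleys change places, so that the large one sits fully down on the motor shaft and the small one on the spindle; the tray has room to park one. Slip each shaft's collar from the tray down onto its pulley hub, the wide collar on the motor and the narrow one on the spindle. Slide the idler along its bar until its pointer stands on the setting line opposite the spindle, beside the small pulley.

Things in the scene. Friction and masses are not known exactly. Their poses are not given: they have to be found in the camera images.
- large_pulley_centre (a point): Large toothed-belt pulley, aluminium, loose, 0.26 to 0.4 kg, at the start on the spindle. Disc 96 mm across, 18 mm high; on it a round hub 34 mm across, 20 mm high (38 mm overall); 18 mm bore right through. This point: on the axis, half-way up, 19 mm above the underside, 1 mm above the disc's top. Take it by the hub; when seated the shaft end stands 23 mm above the hub.
- small_pulley_centre (a point): Small toothed-belt pulley, aluminium, loose, 0.16 to 0.25 kg, at the start on the motor shaft. Disc 64 mm across; heights, hub (34 mm across) and bore (18 mm) as on the large one. This point: on the axis, half-way up, 19 mm above the underside.
- wide_collar_centre (a point): Wide shaft collar: bright steel ring 34 mm across, 16 mm high, 15 mm bore, loose, flat on the tray. This point: its centre, 8 mm above the underside. It fits the motor's 12 mm stub, on top of the pulley hub.
- narrow_collar_centre (a point): Narrow shaft collar: bright steel ring 26 mm across, 16 mm high, 11 mm bore, loose, flat on the tray. This point: its centre, 8 mm above the underside. It fits the spindle's 8 mm stub, on top of the pulley hub. Which collar lies nearer the tray's middle varies.
- motor: Motor: grey square flange (78 mm) on the plate, black body below, shaft up; at either end of the plate. Origin: on the shaft axis at the plate's top face; axes as the drive's. Above it: pulley seat 30 mm, shaft 15 mm thick to 59 mm, cone, 12 mm stub from 64 mm, round nose, end 91 mm. Seated: pulley centre 49 mm, hub top 68 mm, collar centre 76 mm above the origin.
- spindle: Spindle: oval two-bolt bearing flange, green (122 mm by 60 mm, long way along x), shaft up, at the other end of the plate, 150 mm from the motor's shaft. Origin, axes and heights as for the motor; only the stub is thinner, 8 mm.
- drive: Frame: fixed dark grey plate 190 by 270 mm on standoffs, top 75 mm above the bench. Origin on the bench; x away from the robot, y left along the plate. Shafts at x = -35, y = +75 and -75 mm; idler's bar along y at x = +55 mm, 14 mm above the plate; beyond it a steel scale strip with two long dark setting lines at y = +75 and -75 mm, opposite the shafts. Bar end posts 28 mm high.
- idler (a joint): Position of the idler along its bar, m: 0 at mid-bar, growing toward the drive's +y, stops at -0.088 and +0.088. It slides with about 2.5 N of friction and stays where left. The pointer is on the line opposite the spindle when this equals the spindle's y in the drive's frame (+0.075 or -0.075).
- idler_knob (a point): Centre of the idler's black fluted knob, upright, 25 mm across, 29 mm high, by which the idler is taken from above and slid; 66.5 mm above the plate (141.5 mm above the bench), over the bar's axis. Under it a 30 mm roller and a steel block 34 by 36 mm; its pointer is at the far side, level with this point along the bar. The knob need not be turned.
- tray: Low steel parts tray with rubber mat, 110 mm (x) by 290 mm (y), rim 6 mm high, fixed. Origin in the middle of its underside; the mat's face is 3.5 mm above the bench. The collars lie in its half toward +y; the other half (around y = -85 mm in its frame) is empty, with room for one pulley.
Not all that is in view belongs to the job. Leave any green look-alike of the part that bears small_pulley_centre alone.

How it is judged:
By the outcome, as a careful person would: the job done as asked, in the order asked, and still so for the second after the job is handed in, with the robot touching nothing.
It also fails if it takes over 144 s, if anything falls off the work surface, if the arm or the gripper's body presses on something with over 40 N, if the wrist force passes 120 N, or if a joint passes its speed limit or range.

## Working session

There is one attempt and no reset: what is moved stays moved. The work goes in short steps, Python scripts to look and compute and a shell command to move; the robot and the scene stay as the last step left them, time stands still between calls to the robot, and variables do not carry over. Pictures are saved under pics/ and viewed, and the job is handed in when it is done.

```bash
ls; mkdir -p pics; python3 - <<'E'
from workcell import robot, snapshot, camera_info
import cv2
print(robot.sense())
for n in ("side","top","wrist"):
    p,d=snapshot(n); cv2.imwrite(f"pics/{n}0.png",p[:,:,::-1]); 
    import numpy as np; np.save(f"pics/{n}0.npy",d)
    print(n,camera_info(n))
E
```

```text
pics
{'time': 0.0, 'joint_pos': array([-1.24817986,  0.41186808, -0.01272254,  1.59700786,  0.00559697,
        1.13429654, -0.08221432]), 'joint_vel': array([-0.00108279, -0.00084089, -0.00124139,  0.00072469,  0.00133131,
       -0.00059548, -0.00020457]), 'joint_torque': array([ 4.02448268e-04, -5.87974370e+01,  6.41966164e-01, -2.91068923e+01,
       -5.36885834e-02,  1.85060425e-02,  1.58169746e-04]), 'position': array([0.23794457, 0.57743842, 0.24084363]), 'eef_rot': array([ 0.58713141, -0.39373923,  0.58799647,  0.39307287]), 'contact_force': array([-0.23196966,  0.51857891,  0.42833703]), 'torque': array([-0.07878013, -0.00352642,  0.0146638 ]), 'width': 0.9988112909412503}
side {'fx': 383.7714817286785, 'fy': 383.7714817286785, 'cx': 283.9769688094859, 'cy': 207.24343422568077, 'R': array([[-0.99977737,  0.00651112, -0.02007019],
       [ 0.02039269,  0.54238372, -0.83988335],
       [ 0.00541716, -0.84010565, -0.54239575]]), 't': array([0.51308047, 0.22051692, 1.01044462])}
top {'fx': 489.2527079241284, 'fy': 489.2527079241284, 'cx': 277.41263507749096, 'cy': 214.86631332561413, 'R': array([[-0.00757765, -0.99996454, -0.00367527],
       [-0.99717301,  0.00783116, -0.07473057],
       [ 0.0747567 ,  0.0030986 , -0.99719699]]), 't': array([-0.2169674 ,  0.53070825,  1.8639553 ])}
wrist {'fx': 297.49485550748426, 'fy': 297.49485550748426, 'cx': 278.04588922501654, 'cy': 209.37096519634994, 'R': array([[ 3.81332328e-01,  9.24437743e-01, -7.17279234e-04],
       [ 8.85748922e-01, -3.65150775e-01,  2.86554984e-01],
       [ 2.64640327e-01, -1.09908008e-01, -9.58063530e-01]]), 't': array([-0.62481629, -0.03501336,  0.39105699])}
```

View pics/side0.png

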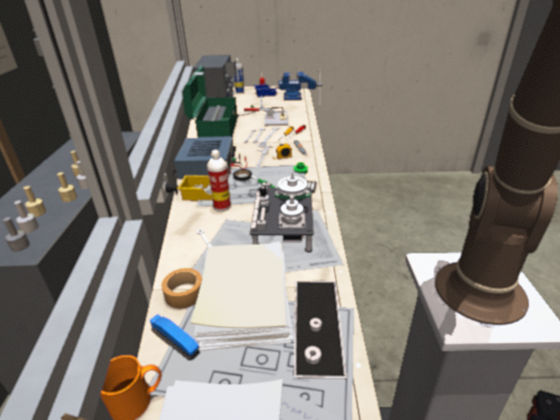

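View pics/top0.png

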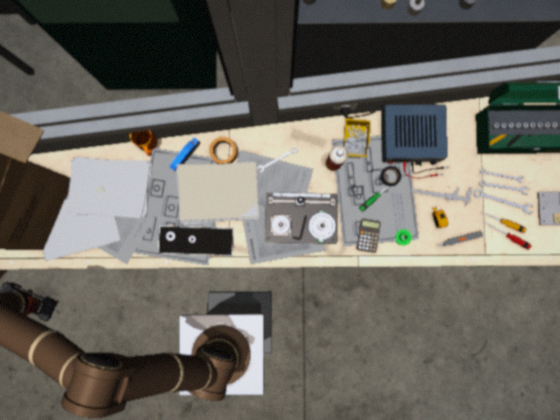

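View pics/wrist0.png

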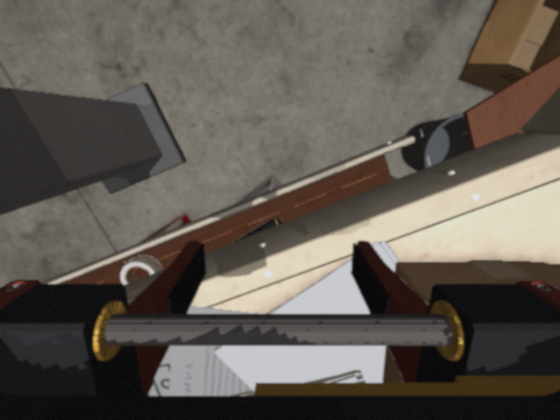

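```bash
cat > h.py <<'E'
import numpy as np, cv2
from workcell import robot, snapshot, camera_info
from scipy.spatial.transform import Rotation as Ro
def back(ci,u,v,d):
    pc=np.array([(u-ci['cx'])/ci['fx']*d,(v-ci['cy'])/ci['fy']*d,d])
    return ci['R'].T@(pc-ci['t'])
def atz(ci,u,v,z):
    r=ci['R'].T@np.array([(u-ci['cx'])/ci['fx'],(v-ci['cy'])/ci['fy'],1.]); o=-ci['R'].T@ci['t']
    return o+r*(z-o[2])/r[2]
def proj(ci,X):
    p=ci['R']@np.asarray(X)+ci['t']; return np.array([ci['fx']*p[0]/p[2]+ci['cx'],ci['fy']*p[1]/p[2]+ci['cy']])
def crop(p,x0,y0,x1,y1,s,name):
    c=cv2.resize(p[y0:y1,x0:x1],None,fx=s,fy=s,interpolation=cv2.INTER_CUBIC)
    cv2.imwrite(name,c[:,:,::-1])
def rot(): 
    q=robot.sense()['eef_rot']; return Ro.from_quat([q[1],q[2],q[3],q[0]]).as_matrix()
def rows(target,yaw=None):
    """print tool-frame shift (cm) to target pos; and turn to make tool down with jaw axis z at world angle yaw (deg)"""
    s=robot.sense(); R=rot(); print('t',s['time'],'pos',s['position'].round(4),'F',s['contact_force'].round(1),'w',round(s['width'],3))
    print('shift cm',(R.T@(np.asarray(target)-s['position'])*100).round(2))
    if yaw is not None:
        best=None
        for k in (0,180):
            a=np.radians(yaw+k); z=np.array([np.cos(a),np.sin(a),0]); x=np.array([0,0,-1.]); y=np.cross(z,x)
            rv=Ro.from_matrix(R.T@np.c_[x,y,z]).as_rotvec()
            print('turn',k,rv.round(3))
    print('tool axes\n',R.round(3))
E
python3 - <<'E'
from h import *
p=cv2.imread('pics/top0.png')[:,:,::-1]; d=np.load('pics/top0.npy'); ci=camera_info('top')
crop(p,255,180,345,250,8,'pics/top_drive.png')
crop(p,150,215,240,265,8,'pics/top_tray.png')
p=cv2.imread('pics/side0.png')[:,:,::-1]
crop(p,235,150,345,265,5,'pics/side_drive.png')
for z,u,v in ((.13,283,225),(.13,322,226),(.02,170,237),(.02,192,237),(0.14,303,199)): print(u,v,d[v,u],back(ci,u,v,d[v,u]),atz(ci,u,v,z))
E
```

```text
283 225 1.7637258 [ 0.48349034 -0.24128164  0.13600728] [ 0.48381523 -0.24133072  0.13      ]
322 226 1.7621367 [ 0.4787486  -0.38170141  0.13680901] [ 0.47909867 -0.38230007  0.13      ]
170 237 1.8923452 [0.44746707 0.19508144 0.00568168] [0.44701868 0.19188789 0.02      ]
192 237 1.8766189 [0.44633526 0.10719259 0.02109427] [0.44636915 0.10738741 0.02      ]
303 199 1.7474728 [ 0.57467326 -0.3133081   0.15891785] [ 0.57670198 -0.31424837  0.14      ]
```

View pics/top_drive.png

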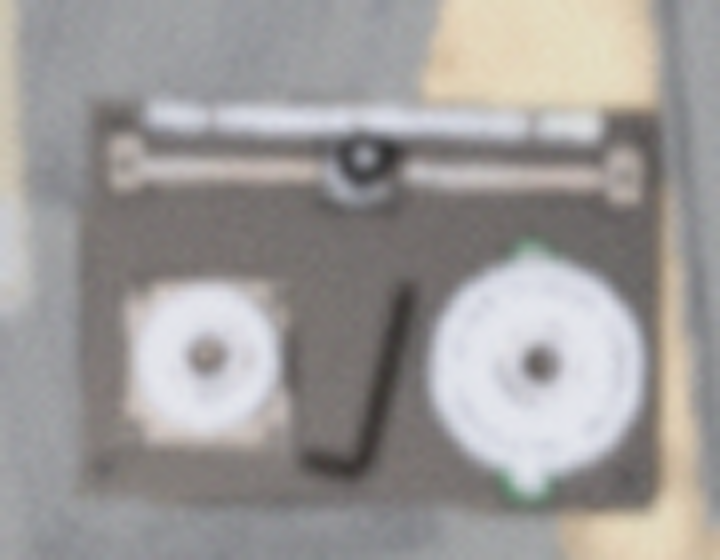

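View pics/top_tray.png

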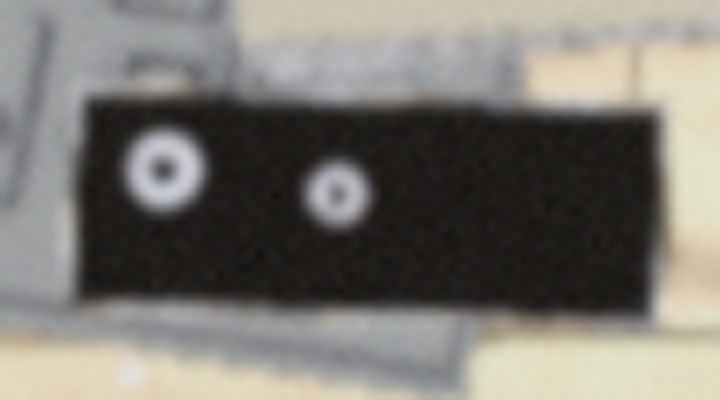

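View pics/side_drive.png

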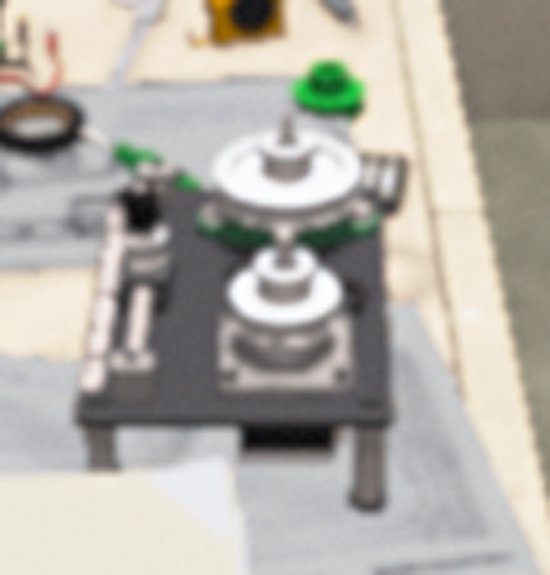

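```bash
python3 - <<'E'
from h import *
rows([0.40,0.10,0.30],90)
R=rot();s=robot.sense();ci=camera_info('wrist')
print('cam in tool',R.T@(-ci['R'].T@ci['t']-s['position'])); print(ci['R']@R)
E
```

```text
t 0.15 pos [0.238  0.5775 0.241 ] F [-0.4  0.5  0.1] w 1.0
shift cm [ -5.85 -33.17 -37.99]
turn 0 [-0.391 -0.001 -0.   ]
turn 180 [ 2.751e+00 -0.000e+00  2.000e-03]
tool axes
 [[-0.    -0.925  0.381]
 [-0.001  0.381  0.925]
 [-1.    -0.    -0.001]]
cam in tool [-0.143237    0.07827296  0.00033039]
[[-5.30694637e-04 -4.38663344e-04  9.99999763e-01]
 [-2.86475491e-01 -9.58087400e-01 -5.72308965e-04]
 [ 9.58087424e-01 -2.86475727e-01  3.82785548e-04]]
```

```bash
python3 -m handwheel '-5.85 -33.2 -38 -0.391 0 0 1; -5.85 -33.2 -38 -0.391 0 0 1; -5.85 -33.2 -38 -0.391 0 0 1; -5.85 -33.2 -38 -0.391 0 0 1; -5.85 -33.2 -38 -0.391 0 0 1'; python3 - <<'E'
from h import *
rows([0.40,0.10,0.30],90)
E
```

```text
time: 0.65
position: [0.3182, 0.3406, 0.2705]
eef_rot: [0.5, -0.5, 0.5, 0.5]
contact_force: [0.6, -0.2, 1.1]
width: 1.001
t 0.65 pos [0.3182 0.3406 0.2705] F [ 0.6 -0.2  1.1] w 1.001
shift cm [ -2.95  -8.17 -24.06]
turn 0 [ 0. -0. -0.]
turn 180 [-3.141  0.    -0.   ]
tool axes
 [[-0. -1. -0.]
 [-0. -0.  1.]
 [-1.  0. -0.]]
```

```bash
python3 -m handwheel '-3 -8 -24 0 0 0 1; -3 -8 -24 0 0 0 1; -3 -8 -24 0 0 0 1; -3 -8 -24 0 0 0 1; -3 -8 -24 0 0 0 1'; python3 -m handwheel '0 0 -2 0 0 0 1; 0 0 -2 0 0 0 1;0 0 -2 0 0 0 1'; python3 - <<'E'
from h import *
import pickle
s=robot.sense();ci=camera_info('wrist');p,d=snapshot('wrist');crop(p,0,0,560,420,1.4,'pics/w1.png'); pickle.dump((ci,p,d),open('pics/w1.pkl','wb'));print(s['time'],s['position'])
E
```

```text
time: 1.15
position: [0.3966, 0.1051, 0.3002]
eef_rot: [0.5, -0.5, 0.5, 0.5]
contact_force: [0.5, 1.3, 0.9]
width: 1.0
time: 1.45
position: [0.3963, 0.0876, 0.2998]
eef_rot: [0.5, -0.5, 0.5, 0.5]
contact_force: [-0.4, 0.9, 0.3]
width: 0.993
1.45 [0.39628411 0.08759916 0.29982388]
```

View pics/w1.png

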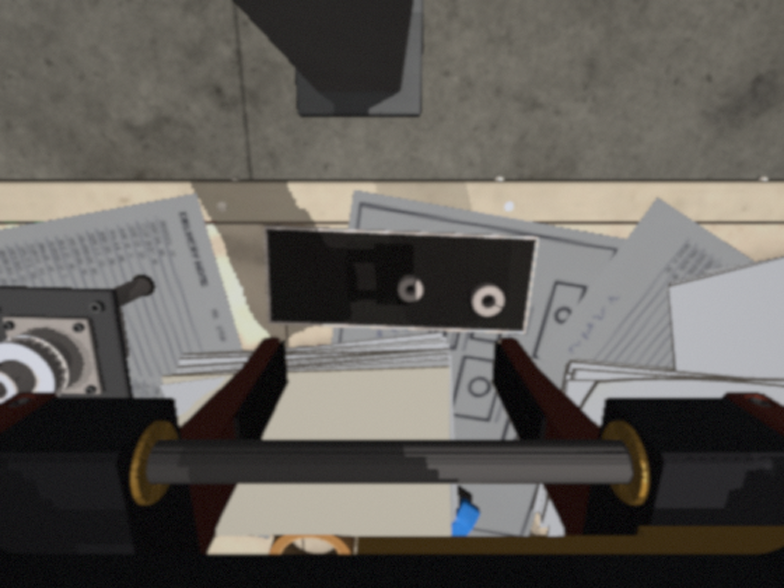

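```bash
python3 - <<'E'
from h import *
import pickle
ci,p,d=pickle.load(open('pics/w1.pkl','rb'))
crop(p,185,155,390,245,3.9,'pics/w1c.png')
for u,v in ((267,230),(537,238),(524,330),(272,320)): print(atz(ci,u/1.4,v/1.4,.0095).round(4))
g=cv2.cvtColor(p,cv2.COLOR_RGB2GRAY); 
sub=(g[155:238,185:390]>100).astype('uint8')
n,l,st,ce=cv2.connectedComponentsWithStats(sub)
for i in range(n):
  if 30<st[i][4]<1500: print(st[i],ce[i]+[185,155],atz(ci,ce[i][0]+185,ce[i][1]+155,.0195))
E
```

```text
[ 0.3792 -0.039   0.0095]
[0.3878 0.2425 0.0095]
[0.491  0.2384 0.0095]
[ 0.4788 -0.0419  0.0095]
[111  45   6  14  62] [298.53225806 206.80645161] [0.44089837 0.11833922 0.0195    ]
[152  49  24  22 344] [348.34593023 214.53197674] [0.45299385 0.19300622 0.0195    ]
```

View pics/w1c.png

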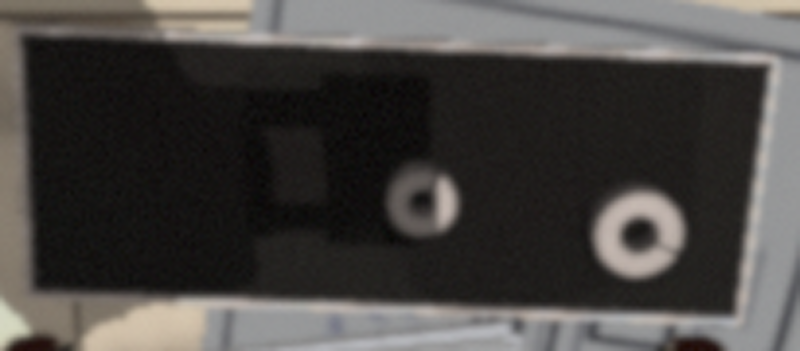

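```bash
python3 -m handwheel '0 -2 -20 0 0 0 1; 0 -2 -20 0 0 0 1; 0 -2 -20 0 0 0 1; 0 -2 -20 0 0 0 1; 0 -2 -20 0 0 0 1' >/dev/null;  python3 -m handwheel '-3 -2 -20 0 0 0 1; -3 -2 -20 0 0 0 1; -3 -2 -20 0 0 0 1; -3 -2 -20 0 0 0 1; -3 -2 -20 0 0 0 1';  python3 -m handwheel '0 0 0 0 0 0 1; 0 0 0 0 0 0 1;0 0 0 0 0 0 1'; python3 - <<'E'
from h import *
import pickle
s=robot.sense();ci=camera_info('wrist');p,d=snapshot('wrist');crop(p,0,0,560,420,1.4,'pics/w2.png'); pickle.dump((ci,p,d),open('pics/w2.pkl','wb'));print(s['time'],s['position'])
E
```

```text
time: 2.5
position: [0.4371, -0.3169, 0.3301]
eef_rot: [0.5, -0.5, 0.502, 0.498]
contact_force: [0.8, -0.4, -0.0]
width: 1.001
time: 2.8
position: [0.4373, -0.3105, 0.3295]
eef_rot: [0.499, -0.5, 0.499, 0.501]
contact_force: [0.1, 0.5, 0.7]
width: 0.999
2.8 [ 0.43733379 -0.31052794  0.32951154]
```

View pics/w2.png

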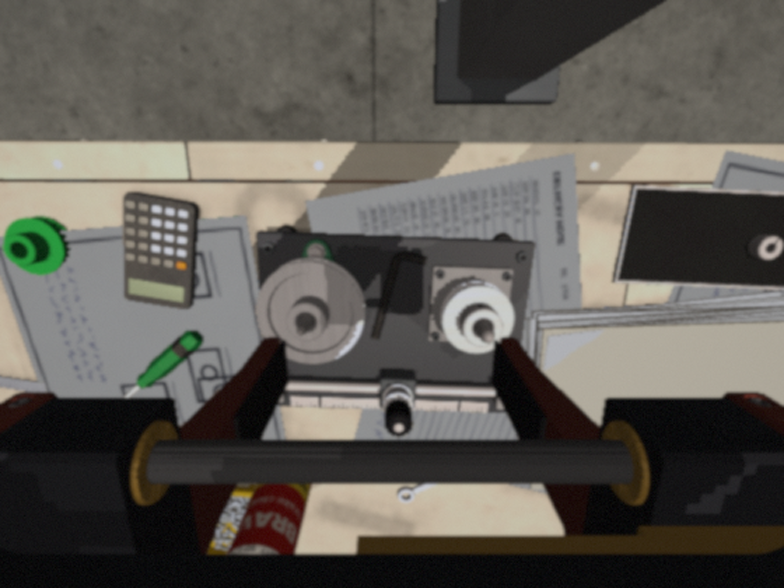

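```bash
python3 - <<'E'
from h import *
import pickle
ci,p,d=pickle.load(open('pics/w2.pkl','rb'))
crop(p,180,160,390,310,3.8,'pics/w2c.png')
E
```

```text
(no output)
```

View pics/w2c.png

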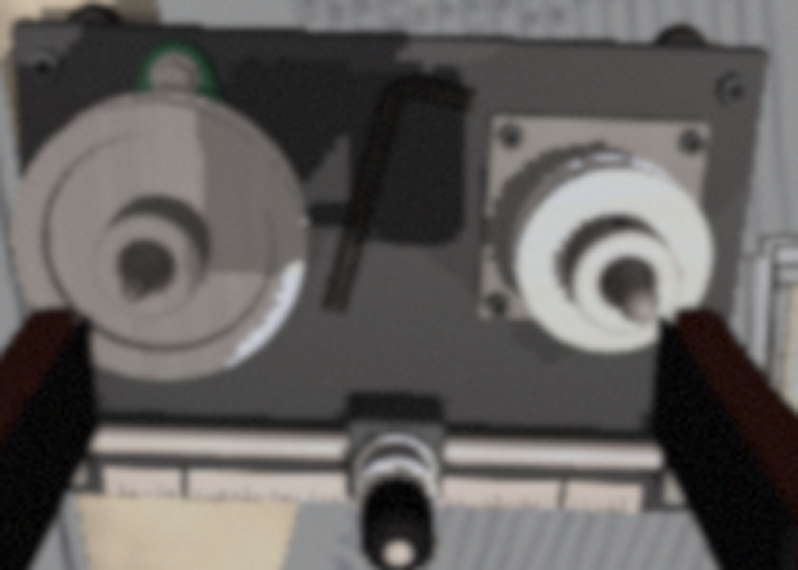

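```bash
python3 - <<'E'
from h import *
import pickle
ci,p,d=pickle.load(open('pics/w2.pkl','rb'))
f=lambda x,y,z: atz(ci,180+x/3.8-.4,160+y/3.8-.4,z).round(4)
print('sp disc',f(160,236,.123),'hub',f(150,262,.143),'tip',f(132,290,.166))
print('mo disc',f(615,258,.123),'hub',f(627,278,.143),'tip',f(643,308,.165))
print('lines',f(185,483,.08),f(563,494,.08),'knob top',f(399,552,.156))
print('corners',f(15,22,.075),f(766,50,.075))
E
```

```text
sp disc [ 0.4799 -0.3799  0.123 ] hub [ 0.4815 -0.3795  0.143 ] tip [ 0.4817 -0.3804  0.166 ]
mo disc [ 0.4872 -0.2306  0.123 ] hub [ 0.4865 -0.2311  0.143 ] tip [ 0.4874 -0.2311  0.165 ]
lines [ 0.5973 -0.3838  0.08  ] [ 0.602 -0.235  0.08 ] knob top [ 0.5764 -0.3016  0.156 ]
corners [ 0.4171 -0.4363  0.075 ] [ 0.4263 -0.1711  0.075 ]
```

```bash
python3 -m handwheel '12.5 -4.95 8 0 0 0 1; 12.5 -4.95 8 0 0 0 1; 12.5 -4.95 8 0 0 0 1; 12.5 -4.95 8 0 0 0 1; 12.5 -4.95 8 0 0 0 1'; python3 -m handwheel '0 0 0 0 0 0 1; 0 0 0 0 0 0 1;0 0 0 0 0 0 1'; python3 - <<'E'
from h import *
import pickle
rows([.4868,-.2308,.146],90)
ci=camera_info('wrist');p,d=snapshot('wrist');crop(p,0,0,560,420,1.4,'pics/w3.png'); pickle.dump((ci,p,d),open('pics/w3.pkl','wb'))
print(proj(ci,[.4868,-.2308,.166])*1.4,proj(ci,[.4868,-.2308,.143])*1.4)
E
```

```text
time: 3.35
position: [0.486, -0.2308, 0.204]
eef_rot: [0.499, -0.5, 0.499, 0.502]
contact_force: [0.4, -1.0, 0.3]
width: 1.001
time: 3.65
position: [0.4861, -0.2339, 0.2062]
eef_rot: [0.501, -0.5, 0.5, 0.499]
contact_force: [0.7, -0.9, 0.4]
width: 1.001
t 3.65 pos [ 0.4861 -0.2339  0.2062] F [ 0.7 -0.9  0.4] w 1.001
shift cm [ 6.02 -0.05  0.31]
turn 0 [-0.001 -0.     0.002]
turn 180 [3.14e+00 4.00e-03 1.00e-03]
tool axes
 [[ 0.002 -1.     0.001]
 [-0.     0.001  1.   ]
 [-1.    -0.002 -0.   ]]
[395.45806681 341.08512231] [394.84363895 323.73163735]
```

View pics/w3.png

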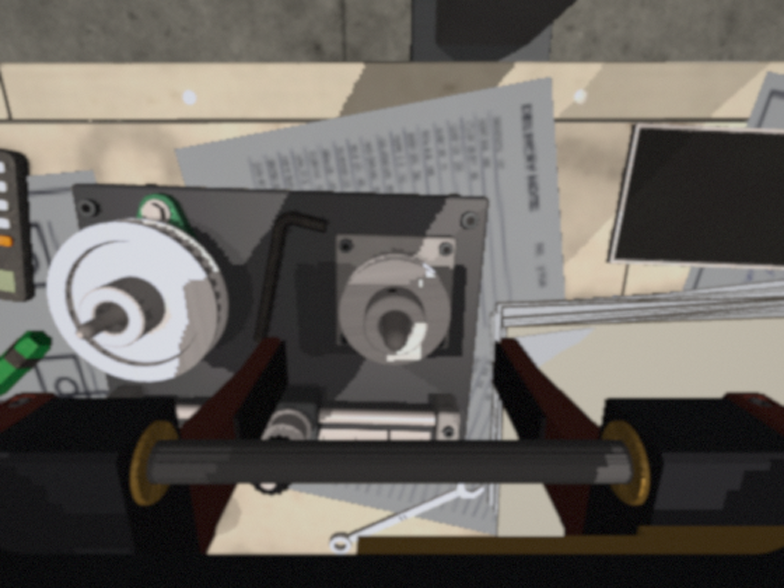

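```bash
for i in 1 2 3 4; do python3 -m handwheel '0 0 0 0 0 0 1' | grep posi; done; python3 - <<'E'
from h import *
s=robot.sense();print(s['time'],s['position'],s['joint_pos'],s['joint_vel'])
import pickle
ci,p,d=pickle.load(open('pics/w3.pkl','rb'));crop(p,220,160,340,260,6,'pics/w3c.png')
E
```

```text
position: [0.4861, -0.2333, 0.2055]
position: [0.486, -0.233, 0.2052]
position: [0.486, -0.2329, 0.205]
position: [0.486, -0.2328, 0.2048]
4.1 [ 0.48602746 -0.23280703  0.20484629] [-0.16891505  0.34476474  0.66891705  1.88355653 -0.25202179  0.99820341
  2.18027454] [-0.00144728  0.00139258 -0.00071379  0.00121634 -0.00013996  0.0005384
 -0.00135893]
```

View pics/w3c.png

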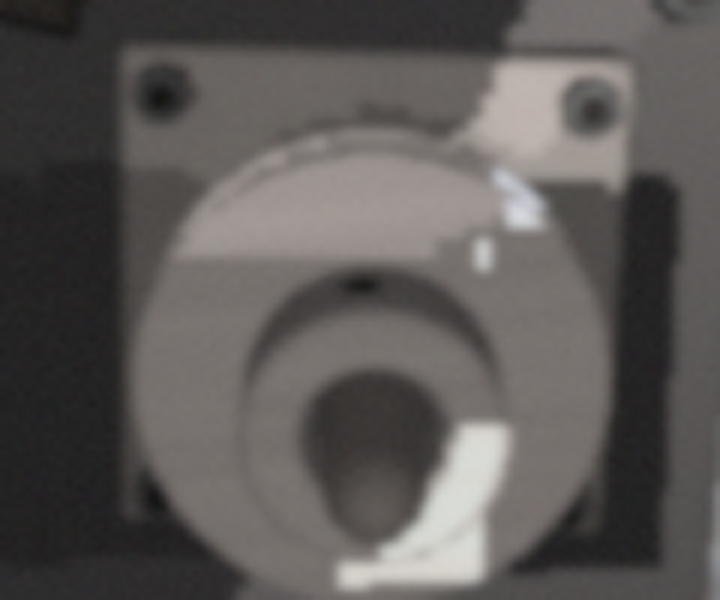

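```bash
python3 -m handwheel '3 -0.1 0.2 0 0 0 1; 4.5 -0.1 0.2 0 0 0 1; 5.8 -0.1 0.2 0 0 0 1; 5.8 -0.1 0.2 0 0 0 1; 5.8 -0.1 0.2 0 0 0 1'; python3 -m handwheel '0 0 0 0 0 0 1; 0 0 0 0 0 0 1;0 0 0 0 0 0 1;0 0 0 0 0 0 1'
```

```text
time: 4.6
position: [0.4871, -0.2311, 0.1471]
eef_rot: [0.5, -0.5, 0.5, 0.5]
contact_force: [0.5, 0.5, 0.2]
width: 0.995
time: 5.0
position: [0.4872, -0.2308, 0.1472]
eef_rot: [-0.5, 0.5, -0.5, -0.5]
contact_force: [-0.4, 0.2, -0.3]
width: 1.006
```

```bash
python3 -m handwheel '0.15 0 0 0 0 0 1; 0.15 0 0 0 0 0 -1; 0.15 0 0 0 0 0 -1; 0.15 0 0 0 0 0 -1; 0.15 0 0 0 0 0 -1'; python3 -m handwheel '0 0 0 0 0 0 -1; 0 0 0 0 0 0 -1;0 0 0 0 0 0 -1;0 0 0 0 0 0 -1;0 0 0 0 0 0 -1'
```

```text
time: 5.5
position: [0.487, -0.2308, 0.1454]
eef_rot: [0.5, -0.5, 0.5, 0.5]
contact_force: [0.4, -0.6, -0.0]
width: 0.673
time: 6.0
position: [0.487, -0.2309, 0.1454]
eef_rot: [-0.5, 0.5, -0.5, -0.5]
contact_force: [0.1, 0.3, 0.7]
width: 0.368
```

```bash
python3 -m handwheel '0 0 0 0 0 0 -1; 0 0 0 0 0 0 -1;0 0 0 0 0 0 -1'; python3 -m handwheel '-1 0 0 0 0 0 -1; -2 0 0 0 0 0 -1;-3 0 0 0 0 0 -1;-3 0 0 0 0 0 -1;-3 0 0 0 0 0 -1'; python3 - <<'E'
from h import *
p,d=snapshot('wrist');crop(p,0,0,560,420,1.4,'pics/w4.png')
E
```

```text
time: 6.3
position: [0.4871, -0.2309, 0.1454]
eef_rot: [-0.5, 0.5, -0.5, -0.5]
contact_force: [-0.6, -0.7, 1.2]
width: 0.371
time: 6.8
position: [0.4873, -0.2306, 0.1758]
eef_rot: [-0.5, 0.5, -0.5, -0.5]
contact_force: [-0.1, 0.5, -1.8]
width: 0.371
```

View pics/w4.png

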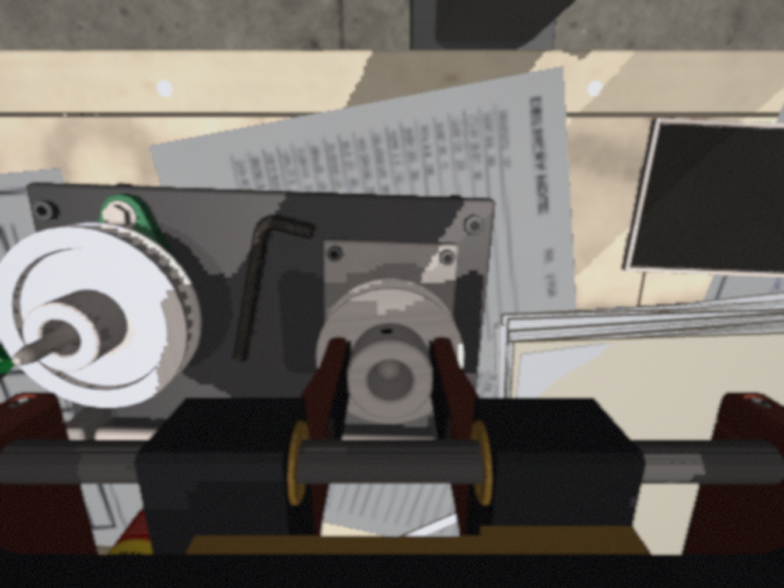

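```bash
python3 -m handwheel '-4 0 0 0 0 0 -1; -7 0 0 0 0 0 -1;-7 2 8 0 0 0 -1;-7 5.6 14.6 0 0 0 -1;-7 5.6 18.6 0 0 0 -1'; python3 -m handwheel '0 0 4 0 0 0 -1; 0 0 6 0 0 0 -1;0 0 6 0 0 0 -1;0 0 6 0 0 0 -1;0 0 6 0 0 0 -1';python3 -m handwheel '0 0 0 0 0 0 -1;0 0 0 0 0 0 -1;0 0 0 0 0 0 -1;0 0 0 0 0 0 -1';python3 - <<'E'
from h import *
rows([.431,.015,.0445],90)
p,d=snapshot('wrist');crop(p,0,0,560,420,1.4,'pics/w5.png')
p,d=snapshot('top');ci=camera_info('top');u,v=proj(ci,[.53,0.02,.03]).astype(int);print(back(ci,u,v,d[v,u]))
E
```

```text
time: 7.35
position: [0.4404, -0.0874, 0.245]
eef_rot: [0.5, -0.499, 0.501, 0.5]
contact_force: [1.5, 1.3, -1.9]
width: 0.371
time: 7.85
position: [0.4419, -0.0295, 0.2452]
eef_rot: [0.5, -0.5, 0.501, 0.5]
contact_force: [0.6, -0.6, -1.7]
width: 0.371
time: 8.25
position: [0.442, -0.0285, 0.2453]
eef_rot: [0.5, -0.5, 0.5, 0.5]
contact_force: [-0.0, -0.7, -1.3]
width: 0.374
t 8.25 pos [ 0.442  -0.0285  0.2453] F [-0.  -0.7 -1.3] w 0.374
shift cm [20.08  1.1   4.35]
turn 0 [-0. -0. -0.]
turn 180 [ 3.141 -0.     0.   ]
tool axes
 [[-0. -1.  0.]
 [-0.  0.  1.]
 [-1.  0. -0.]]
[0.53192737 0.01914106 0.04974792]
```

View pics/w5.png

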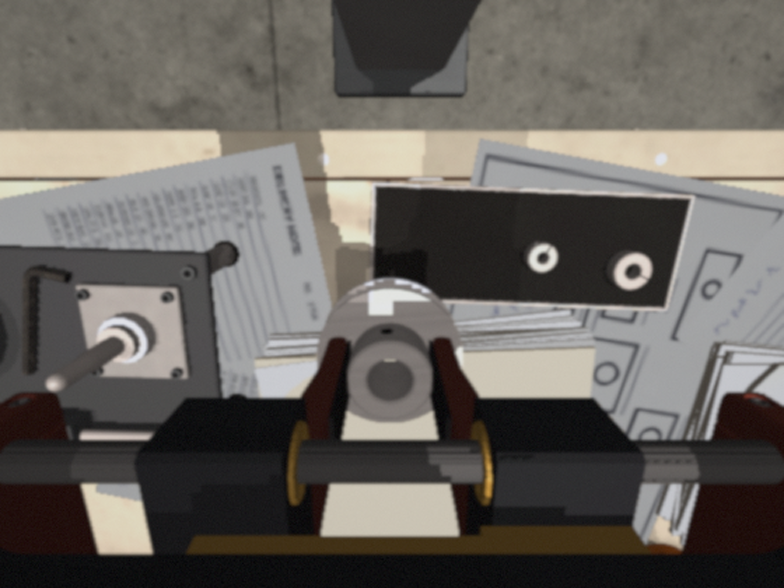

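```bash
python3 -m handwheel '4 1.1 4.3 0 0 0 -1; 8 1.1 4.3 0 0 0 -1;12 1.1 4.3 0 0 0 -1;16 1.1 4.3 0 0 0 -1;17.5 1.1 4.3 0 0 0 -1';python3 -m handwheel '0 0 0 0 0 0 -1;0 0 0 0 0 0 -1;0 0 0 0 0 0 -1;0 0 0 0 0 0 -1'
```

```text
time: 8.85
position: [0.4292, 0.0147, 0.0674]
eef_rot: [0.498, -0.5, 0.501, 0.501]
contact_force: [0.3, -1.1, -2.1]
width: 0.377
time: 9.25
position: [0.432, 0.015, 0.0715]
eef_rot: [0.501, -0.5, 0.499, 0.5]
contact_force: [0.3, 0.2, -1.6]
width: 0.371
```

```bash
python3 -m handwheel '1.2 0 0 0 0 0 -1; 2 0 0 0 0 0 -1;2.4 0 0 0 0 0 -1;2.5 0 0 0 0 0 -1;2.6 0 0 0 0 0 -1';python3 -m handwheel '0 0 0 0 0 0 -1;0 0 0 0 0 0 -1;0 0 0 0 0 0 -1;0 0 0 0 0 0 -1'
```

```text
time: 9.75
position: [0.431, 0.0146, 0.0441]
eef_rot: [0.5, -0.5, 0.5, 0.5]
contact_force: [-0.2, -0.1, -1.3]
width: 0.37
time: 10.15
position: [0.4311, 0.0149, 0.0445]
eef_rot: [-0.5, 0.5, -0.5, -0.5]
contact_force: [-0.2, 0.2, -2.3]
width: 0.376
```

```bash
python3 -m handwheel '0.1 0 0 0 0 0 -1;0.1 0 0 0 0 0 -1;0.1 0 0 0 0 0 -1;0.1 0 0 0 0 0 -1'; python3 -m handwheel '0.05 0 0 0 0 0 -1;0.05 0 0 0 0 0 -1;0.05 0 0 0 0 0 -1;0.05 0 0 0 0 0 -1'
```

```text
time: 10.55
position: [0.4312, 0.0148, 0.0438]
eef_rot: [0.5, -0.5, 0.5, 0.5]
contact_force: [-1.7, -0.3, 7.3]
width: 0.371
time: 10.95
position: [0.4312, 0.0148, 0.0438]
eef_rot: [0.5, -0.5, 0.5, 0.5]
contact_force: [-4.1, -0.4, 16.0]
width: 0.37
```

```bash
python3 -m handwheel '-0.1 0 0 0 0 0 1;-0.1 0 0 0 0 0 1;-0.1 0 0 0 0 0 1;-0.1 0 0 0 0 0 1;-0.1 0 0 0 0 0 1';python3 -m handwheel '0 0 0 0 0 0 1;0 0 0 0 0 0 1;0 0 0 0 0 0 1;0 0 0 0 0 0 1;0 0 0 0 0 0 1'
```

```text
time: 11.45
position: [0.431, 0.0148, 0.0438]
eef_rot: [0.5, -0.5, 0.5, 0.5]
contact_force: [-0.5, -0.7, 0.5]
width: 0.789
time: 11.95
position: [0.431, 0.0148, 0.0439]
eef_rot: [0.5, -0.5, 0.5, 0.5]
contact_force: [0.5, -0.3, -0.2]
width: 1.0
```

```bash
python3 -m handwheel '-5 0 0 0 0 0 1;-10 0 0 0 0 0 1;-14 0 -4 0 0 0 1;-17 0 -8 0 0 0 1;-18 -1 -12 0 0 0 1';python3 -m handwheel '0 -1 -5 0 0 0 1;0 -2 -10 0 0 0 1;0 -3 -15 0 0 0 1;0 -4 -20 0 0 0 1;0 -4 -25 0 0 0 1';python3 -m handwheel '0 0 -2 0 0 0 1;0 0 -2 0 0 0 1;0 0 -2 0 0 0 1;0 0 -2 0 0 0 1;0 0 -2 0 0 0 1';python3 -m handwheel '0 0 0 0 0 0 1;0 0 0 0 0 0 1;0 0 0 0 0 0 1'; python3 - <<'E'
from h import *
import pickle
rows([.481,-.380,.1455],90)
ci=camera_info('wrist');p,d=snapshot('wrist');crop(p,0,0,560,420,1.4,'pics/w6.png'); pickle.dump((ci,p,d),open('pics/w6.pkl','wb'))
E
```

```text
time: 12.45
position: [0.4413, -0.1058, 0.2267]
eef_rot: [-0.501, 0.501, -0.498, -0.5]
contact_force: [1.0, -0.3, -0.8]
width: 1.002
time: 12.95
position: [0.4822, -0.3526, 0.2234]
eef_rot: [0.5, -0.501, 0.499, 0.501]
contact_force: [0.5, 0.1, 0.1]
width: 1.0
time: 13.45
position: [0.4817, -0.3696, 0.2239]
eef_rot: [0.5, -0.5, 0.499, 0.501]
contact_force: [0.6, -0.4, 0.7]
width: 0.999
time: 13.75
position: [0.4813, -0.3709, 0.224]
eef_rot: [-0.5, 0.5, -0.5, -0.5]
contact_force: [-0.3, -0.7, 0.9]
width: 0.993
t 13.75 pos [ 0.4813 -0.3709  0.224 ] F [-0.3 -0.7  0.9] w 0.993
shift cm [ 7.85  0.03 -0.91]
turn 0 [0.001 0.    0.   ]
turn 180 [-3.141 -0.     0.   ]
tool axes
 [[ 0.    -1.    -0.001]
 [ 0.    -0.001  1.   ]
 [-1.    -0.     0.   ]]
```

View pics/w6.png

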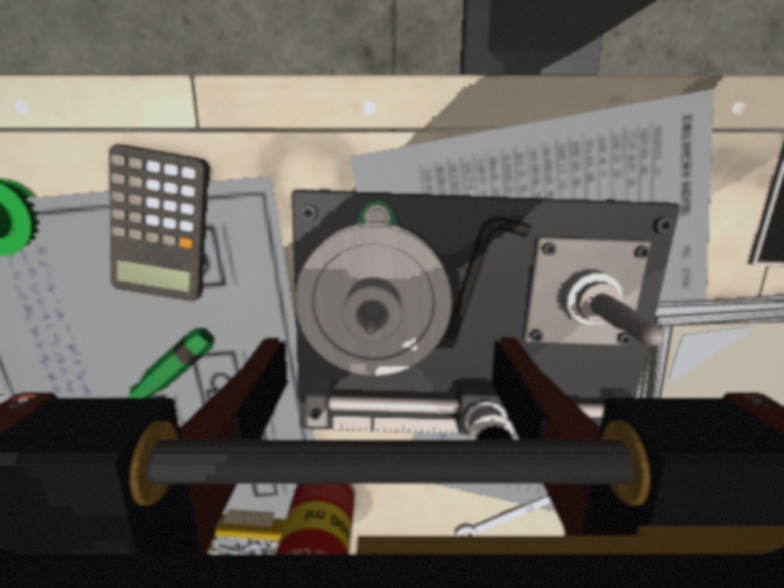

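```bash
python3 - <<'E'
from h import *
import pickle
ci,p,d=pickle.load(open('pics/w6.pkl','rb'));crop(p,200,140,480,260,2.85,'pics/w6c.png')
E
```

```text
(no output)
```

View pics/w6c.png

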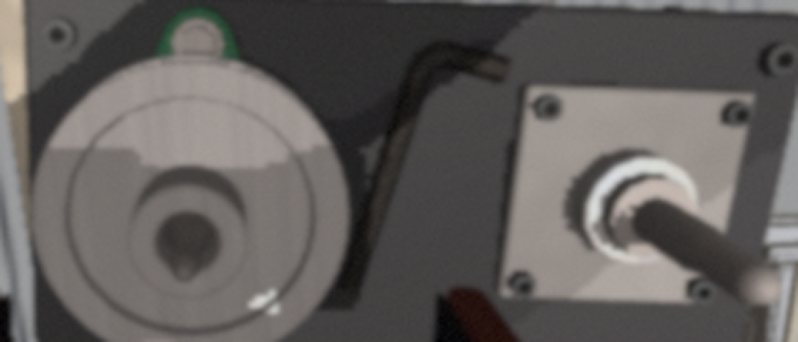

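```bash
python3 - <<'E'
from h import *
import pickle
ci,p,d=pickle.load(open('pics/w6.pkl','rb'))
f=lambda x,y,z: atz(ci,200+x/2.85-.4,140+y/2.85-.4,z).round(4)
print(f(192,202,.123),f(188,238,.143),f(183,272,.166),'motor tip',f(762,284,.163),'seat',f(641,210,.105), 'flange', f(628,193,.082))
E
```

```text
[ 0.4772 -0.3802  0.123 ] [ 0.4817 -0.3807  0.143 ] [ 0.4828 -0.381   0.166 ] motor tip [ 0.4873 -0.2311  0.163 ] seat [ 0.4853 -0.2354  0.105 ] flange [ 0.4863 -0.2289  0.082 ]
```

```bash
python3 -m handwheel '3 0 -0.9 0 0 0 1; 5 0 -0.95 0 0 0 1; 7 0 -0.95 0 0 0 1; 7.7 0 -0.95 0 0 0 1; 7.7 0 -0.95 0 0 0 1'; python3 -m handwheel '0 0 0 0 0 0 1; 0 0 0 0 0 0 1;0 0 0 0 0 0 1;0 0 0 0 0 0 1'
```

```text
time: 14.3
position: [0.4807, -0.3805, 0.1461]
eef_rot: [0.5, -0.499, 0.5, 0.501]
contact_force: [-0.7, -0.3, 0.0]
width: 1.006
time: 14.7
position: [0.4814, -0.381, 0.1475]
eef_rot: [-0.5, 0.5, -0.5, -0.5]
contact_force: [-0.4, -0.4, 0.6]
width: 0.999
```

```bash
python3 -m handwheel '0.2 0 0.05 0 0 0 1; 0.2 0 0.05 0 0 0 -1; 0.2 0 0.05 0 0 0 -1; 0.2 0 0.05 0 0 0 -1; 0.2 0 0.05 0 0 0 -1'; python3 -m handwheel '0 0 0 0 0 0 -1; 0 0 0 0 0 0 -1;0 0 0 0 0 0 -1;0 0 0 0 0 0 -1;0 0 0 0 0 0 -1'; python3 -m handwheel '0 0 0 0 0 0 -1; 0 0 0 0 0 0 -1;0 0 0 0 0 0 -1'; python3 -m handwheel '-1 0 0 0 0 0 -1; -2 0 0 0 0 0 -1;-3 0 0 0 0 0 -1;-3 0 0 0 0 0 -1;-3 0 0 0 0 0 -1'; python3 - <<'E'
from h import *
p,d=snapshot('wrist');crop(p,0,0,560,420,1.4,'pics/w7.png')
E
```

```text
time: 15.2
position: [0.481, -0.3803, 0.1449]
eef_rot: [0.5, -0.5, 0.5, 0.5]
contact_force: [-0.0, -0.8, -0.4]
width: 0.675
time: 15.7
position: [0.481, -0.3808, 0.145]
eef_rot: [-0.5, 0.5, -0.5, -0.5]
contact_force: [-0.3, -2.2, 1.0]
width: 0.371
time: 16.0
position: [0.4811, -0.3807, 0.145]
eef_rot: [-0.5, 0.5, -0.5, -0.5]
contact_force: [-0.2, -3.0, 0.9]
width: 0.371
time: 16.5
position: [0.4813, -0.38, 0.1752]
eef_rot: [-0.5, 0.5, -0.5, -0.5]
contact_force: [0.2, 0.4, -3.3]
width: 0.368
```

View pics/w7.png

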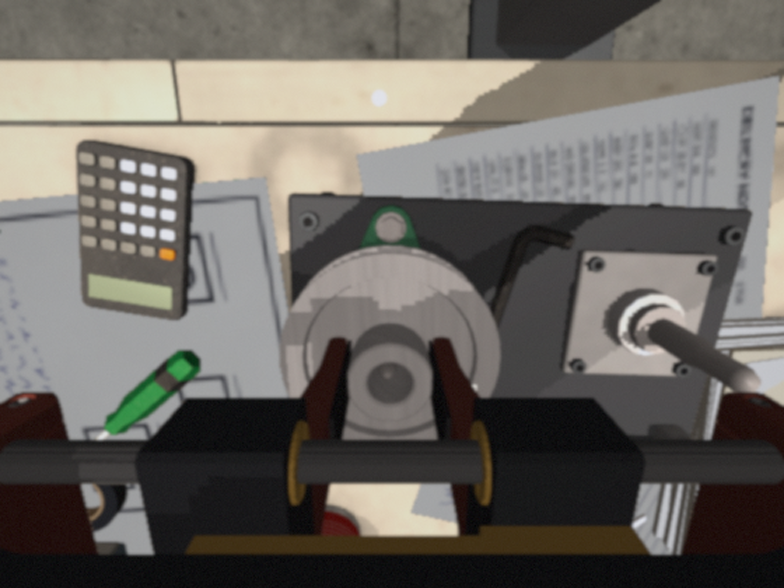

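```bash
python3 -m handwheel '-3 0 0 0 0 0 -1; -6.5 0 0 0 0 0 -1;-6.5 0 5 0 0 0 -1;-6.5 -0.6 10 0 0 0 -1;-6.5 -0.6 14.9 0 0 0 -1'; python3 -m handwheel '0 0 0 0 0 0 -1; 0 0 0 0 0 0 -1;0 0 0 0 0 0 -1;0 0 0 0 0 0 -1;0 0 0 0 0 0 -1'; python3 - <<'E'
from h import *
import pickle
rows([.487,-.2311,.1455],90)
ci=camera_info('wrist');p,d=snapshot('wrist');crop(p,180,180,380,320,4,'pics/w8.png')
s=robot.sense()['position'];print(proj(ci,s-[0,0,.002])*1.0, (proj(ci,s-[0,0,.002])-180)*4)
E
```

```text
time: 17.05
position: [0.4871, -0.2294, 0.2395]
eef_rot: [0.5, -0.5, 0.5, 0.5]
contact_force: [2.0, 1.3, -2.5]
width: 0.37
time: 17.55
position: [0.4866, -0.2327, 0.2398]
eef_rot: [0.5, -0.499, 0.501, 0.499]
contact_force: [-0.2, -0.4, -3.3]
width: 0.37
t 17.55 pos [ 0.4866 -0.2327  0.2398] F [-0.2 -0.4 -3.3] w 0.37
shift cm [ 9.43 -0.04  0.17]
turn 0 [-0.002 -0.    -0.   ]
turn 180 [ 3.139e+00 -0.000e+00  1.000e-03]
tool axes
 [[-0.    -1.     0.002]
 [-0.     0.002  1.   ]
 [-1.     0.    -0.   ]]
[278.1703438  270.70552794] [392.68137519 362.82211175]
```

View pics/w8.png

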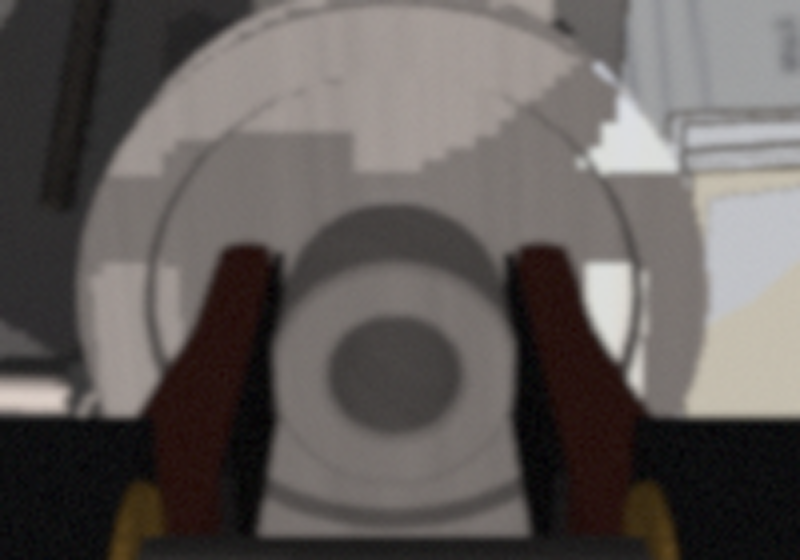

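```bash
python3 -m handwheel '1.5 0.06 0.15 0 0 0 -1; 2.5 0.06 0.15 0 0 0 -1;3.1 0.06 0.15 0 0 0 -1;3.1 0.06 0.15 0 0 0 -1;3.1 0.06 0.15 0 0 0 -1'; python3 -m handwheel '0.3 0 0 0 0 0 -1; 0.6 0 0 0 0 0 -1;0.9 0 0 0 0 0 -1;1.2 0 0 0 0 0 -1;1.5 0 0 0 0 0 -1'
```

```text
time: 18.1
position: [0.4865, -0.2301, 0.209]
eef_rot: [0.5, -0.5, 0.5, 0.5]
contact_force: [0.2, -0.8, -4.1]
width: 0.373
time: 18.6
position: [0.4864, -0.2298, 0.1936]
eef_rot: [0.5, -0.5, 0.5, 0.5]
contact_force: [0.7, 0.2, -4.1]
width: 0.371
```

```bash
python3 -m handwheel '0.4 0.04 -0.1 0 0 0 -1; 0.8 0.04 -0.1 0 0 0 -1;1.2 0.04 -0.1 0 0 0 -1;1.6 0.04 -0.1 0 0 0 -1;1.7 0.04 -0.1 0 0 0 -1';python3 -m handwheel '0.3 0 0 0 0 0 -1; 0.6 0 0 0 0 0 -1;0.8 0 0 0 0 0 -1;1 0 0 0 0 0 -1;1.1 0 0 0 0 0 -1'
```

```text
time: 19.1
position: [0.4858, -0.2307, 0.1763]
eef_rot: [0.5, -0.5, 0.5, 0.5]
contact_force: [0.5, -0.3, -3.4]
width: 0.373
time: 19.6
position: [0.486, -0.2308, 0.1657]
eef_rot: [0.5, -0.5, 0.5, 0.5]
contact_force: [-0.1, 0.3, -3.5]
width: 0.366
```

```bash
python3 -m handwheel '0.4 0 0 0 0 0 -1; 0.8 0 0 0 0 0 -1;1.2 0 0 0 0 0 -1;1.6 0 0 0 0 0 -1;1.8 0 0 0 0 0 -1';python3 -m handwheel '0.1 0 0 0 0 0 -1; 0.15 0 0 0 0 0 -1;0.2 0 0 0 0 0 -1;0.25 0 0 0 0 0 -1;0.25 0 0 0 0 0 -1'
```

```text
time: 20.1
position: [0.4858, -0.2307, 0.1473]
eef_rot: [0.5, -0.5, 0.5, 0.5]
contact_force: [-0.7, -1.1, -4.4]
width: 0.369
time: 20.6
position: [0.4861, -0.2308, 0.1454]
eef_rot: [-0.5, 0.5, -0.5, -0.5]
contact_force: [0.3, -0.2, -4.3]
width: 0.372
```

```bash
python3 -m handwheel '0.05 0 0 0 0 0 -1; 0.1 0 0 0 0 0 -1;0.1 0 0 0 0 0 -1;0.1 0 0 0 0 0 -1';python3 -m handwheel '0.05 0 0 0 0 0 -1; 0.05 0 0 0 0 0 -1;0.05 0 0 0 0 0 -1'
```

```text
time: 21.0
position: [0.4862, -0.2309, 0.1449]
eef_rot: [0.5, -0.5, 0.5, 0.5]
contact_force: [-1.8, 1.0, 5.7]
width: 0.369
time: 21.3
position: [0.4862, -0.2309, 0.1448]
eef_rot: [0.5, -0.5, 0.5, 0.5]
contact_force: [-3.0, 3.0, 12.0]
width: 0.37
```

Seated. Release, rise, and go back for the small pulley.

```bash
python3 -m handwheel '-0.1 0 0 0 0 0 1;-0.1 0 0 0 0 0 1;-0.1 0 0 0 0 0 1;-0.1 0 0 0 0 0 1;-0.1 0 0 0 0 0 1';python3 -m handwheel '0 0 0 0 0 0 1;0 0 0 0 0 0 1;0 0 0 0 0 0 1;0 0 0 0 0 0 1';python3 -m handwheel '-3 0 0 0 0 0 1;-6 0 0 0 0 0 1;-7 0 2 0 0 0 1;-7 0 4 0 0 0 1;-7 0 4 0 0 0 1';python3 -m handwheel '0 0 0 0 0 0 1;0 0 0 0 0 0 1'; python3 - <<'E'
from h import *
import pickle
rows([.431,.0148,.0438],90)
ci=camera_info('wrist');p,d=snapshot('wrist');crop(p,0,0,560,420,1.4,'pics/w9.png'); pickle.dump((ci,p,d),open('pics/w9.pkl','wb'))
E
```

```text
time: 21.8
position: [0.486, -0.2308, 0.1447]
eef_rot: [0.5, -0.5, 0.5, 0.5]
contact_force: [-0.2, 0.4, 0.2]
width: 0.784
time: 22.2
position: [0.486, -0.2308, 0.1449]
eef_rot: [0.5, -0.5, 0.5, 0.5]
contact_force: [1.2, 0.5, -0.7]
width: 1.004
time: 22.7
position: [0.4865, -0.1883, 0.2151]
eef_rot: [0.5, -0.501, 0.499, 0.501]
contact_force: [0.1, -0.1, 0.1]
width: 1.002
time: 22.9
position: [0.4858, -0.1917, 0.2148]
eef_rot: [0.5, -0.5, 0.5, 0.5]
contact_force: [-0.4, -0.5, -0.2]
width: 0.999
t 22.9 pos [ 0.4858 -0.1917  0.2148] F [-0.4 -0.5 -0.2] w 0.999
shift cm [17.09  5.49 20.66]
turn 0 [-0.001 -0.    -0.   ]
turn 180 [ 3.141e+00 -0.000e+00  1.000e-03]
tool axes
 [[-0.    -1.     0.001]
 [-0.     0.001  1.   ]
 [-1.     0.    -0.   ]]
```

View pics/w9.png

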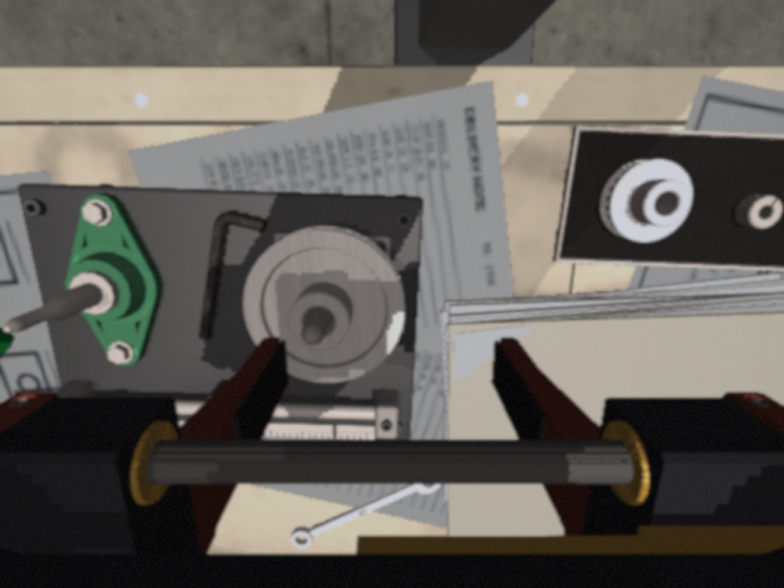

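```bash
python3 -m handwheel '0 1 5 0 0 0 1;0 2 10 0 0 0 1;0 4 15 0 0 0 1;2 5.5 19.5 0 0 0 1;5 5.5 20.6 0 0 0 1';python3 -m handwheel '4 0 0 0 0 0 1;5 0 0 0 0 0 1;5 0 0 0 0 0 1;5 0 0 0 0 0 1;5 0 0 0 0 0 1';python3 -m handwheel '0 0 0 0 0 0 1;0 0 0 0 0 0 1;0 0 0 0 0 0 1'; python3 - <<'E'
from h import *
rows([.431,.0148,.0438],90)
ci=camera_info('wrist');p,d=snapshot('wrist');crop(p,180,150,380,290,4,'pics/w10.png')
print((proj(ci,[.431,.0148,.0415])-[180,150])*4)
E
```

```text
time: 23.45
position: [0.4309, 0.0187, 0.1656]
eef_rot: [0.501, -0.501, 0.498, 0.501]
contact_force: [0.1, -0.5, -0.2]
width: 1.001
time: 23.95
position: [0.4322, 0.0146, 0.1162]
eef_rot: [0.501, -0.5, 0.5, 0.499]
contact_force: [0.1, 0.4, -0.2]
width: 1.0
time: 24.25
position: [0.4313, 0.0153, 0.1153]
eef_rot: [0.5, -0.5, 0.5, 0.5]
contact_force: [-0.2, -0.2, -0.2]
width: 1.005
t 24.25 pos [0.4313 0.0153 0.1153] F [-0.2 -0.2 -0.2] w 1.005
shift cm [ 7.15  0.03 -0.05]
turn 0 [0.    0.001 0.001]
turn 180 [-3.141e+00 -1.000e-03  1.000e-03]
tool axes
 [[ 0.001 -1.    -0.   ]
 [ 0.001 -0.     1.   ]
 [-1.    -0.001  0.001]]
[388.82638057 301.40401809]
```

View pics/w10.png

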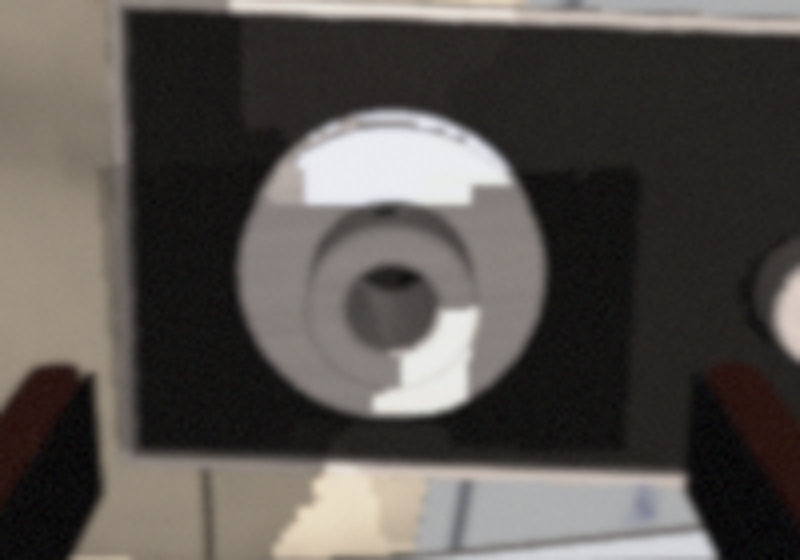

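```bash
python3 -m handwheel '3 -0.1 -0.05 0 0 0 1;5 -0.1 -0.05 0 0 0 1;6.5 -0.1 -0.05 0 0 0 1;7 -0.1 -0.05 0 0 0 1;7 -0.1 -0.05 0 0 0 1';python3 -m handwheel '0 0 0 0 0 0 1;0 0 0 0 0 0 1;0 0 0 0 0 0 1;0 0 0 0 0 0 1'
```

```text
time: 24.8
position: [0.4317, 0.0145, 0.0445]
eef_rot: [0.5, -0.5, 0.5, 0.5]
contact_force: [0.0, 0.5, 0.7]
width: 0.998
time: 25.2
position: [0.4323, 0.0149, 0.0453]
eef_rot: [0.5, -0.5, 0.5, 0.5]
contact_force: [-0.1, -0.4, 0.1]
width: 0.999
```

```bash
python3 -m handwheel '0.15 0 0 0 0 0 1; 0.15 0 0 0 0 0 -1; 0.15 0 0 0 0 0 -1; 0.15 0 0 0 0 0 -1; 0.15 0 0 0 0 0 -1'; python3 -m handwheel '0 0 0 0 0 0 -1; 0 0 0 0 0 0 -1;0 0 0 0 0 0 -1;0 0 0 0 0 0 -1;0 0 0 0 0 0 -1'; python3 -m handwheel '0 0 0 0 0 0 -1; 0 0 0 0 0 0 -1;0 0 0 0 0 0 -1'; python3 -m handwheel '-3 0 0 0 0 0 -1; -7 0 0 0 0 0 -1;-11 0 0 0 0 0 -1;-16 0 -4 0 0 0 -1;-20 -2 -8 0 0 0 -1'; python3 -m handwheel '0 -1 -5 0 0 0 -1;0 -2 -10 0 0 0 -1;0 -3 -15 0 0 0 -1;0 -3 -20 0 0 0 -1;0 -3 -25 0 0 0 -1'; python3 -m handwheel '0 0 -4 0 0 0 -1;0 0 -6.2 0 0 0 -1;0 0 -6.2 0 0 0 -1;0 0 -6.2 0 0 0 -1;0 0 -6.2 0 0 0 -1';python3 -m handwheel '0 0 0 0 0 0 -1;0 0 0 0 0 0 -1;0 0 0 0 0 0 -1;0 0 0 0 0 0 -1'; python3 - <<'E'
from h import *
import pickle
rows([.481,-.3805,.1455],90)
ci=camera_info('wrist');p,d=snapshot('wrist');crop(p,0,0,560,420,1.4,'pics/w11.png');crop(p,180,180,380,320,4,'pics/w11c.png')
s=robot.sense()['position'];print((proj(ci,s-[0,0,.002])-180)*4)
E
```

```text
time: 25.7
position: [0.432, 0.0147, 0.0434]
eef_rot: [0.5, -0.5, 0.5, 0.5]
contact_force: [-0.5, -0.5, 0.3]
width: 0.675
time: 26.2
position: [0.432, 0.0147, 0.0434]
eef_rot: [0.5, -0.5, 0.5, 0.5]
contact_force: [-0.4, -0.0, -0.3]
width: 0.372
time: 26.5
position: [0.432, 0.0147, 0.0434]
eef_rot: [0.5, -0.5, 0.5, 0.5]
contact_force: [-0.4, 0.2, -0.1]
width: 0.368
time: 27.0
position: [0.4442, -0.0499, 0.2287]
eef_rot: [0.499, -0.5, 0.499, 0.501]
contact_force: [1.3, 0.8, -2.7]
width: 0.369
time: 27.5
position: [0.4755, -0.2985, 0.2267]
eef_rot: [0.5, -0.5, 0.5, 0.501]
contact_force: [1.5, 0.4, -1.7]
width: 0.372
time: 28.0
position: [0.476, -0.3573, 0.2267]
eef_rot: [0.5, -0.5, 0.499, 0.501]
contact_force: [-0.4, 0.4, -1.8]
width: 0.369
time: 28.4
position: [0.4759, -0.3585, 0.2273]
eef_rot: [-0.5, 0.5, -0.5, -0.5]
contact_force: [0.0, -1.3, -1.8]
width: 0.372
t 28.4 pos [ 0.4759 -0.3585  0.2273] F [ 0.  -1.3 -1.8] w 0.372
shift cm [ 8.18 -0.5  -2.2 ]
turn 0 [0.001 0.    0.   ]
turn 180 [-3.141 -0.     0.   ]
tool axes
 [[ 0.    -1.    -0.001]
 [ 0.    -0.001  1.   ]
 [-1.    -0.     0.   ]]
[390.09327865 361.93035468]
```

View pics/w11.png

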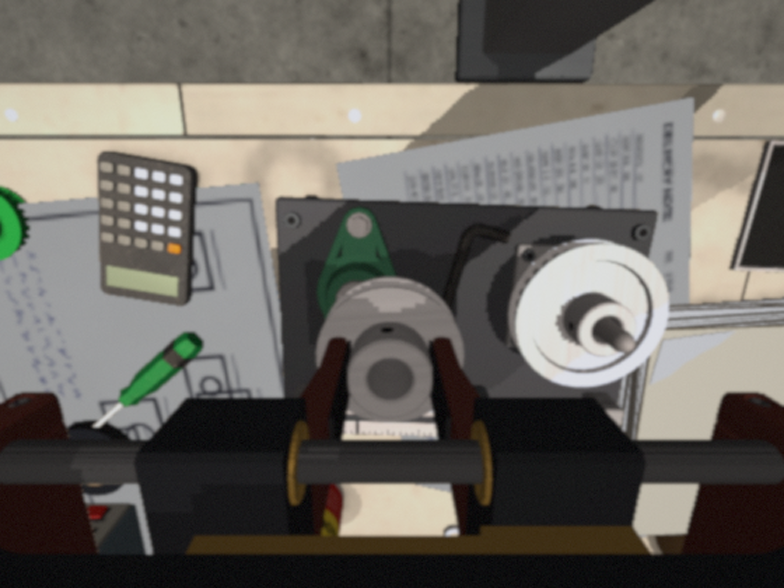

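View pics/w11c.png

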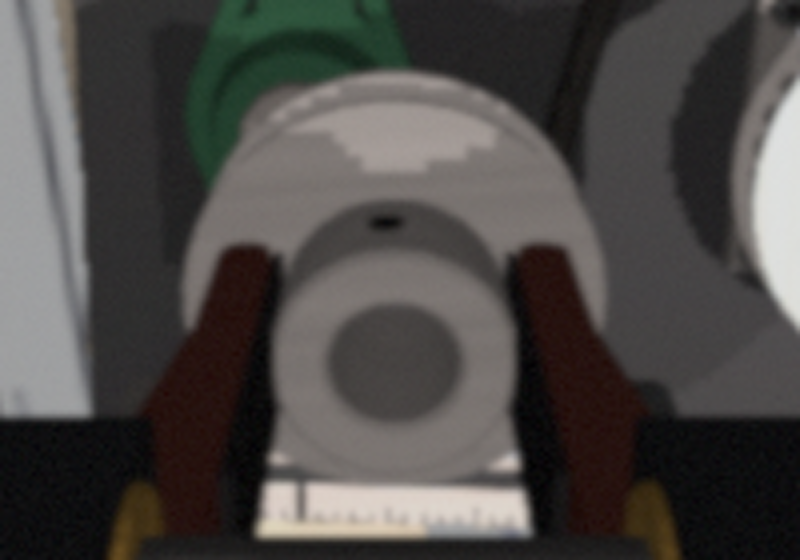

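```bash
python3 -m handwheel '0 -0.58 -2.2 0 0 0 -1; 1.6 -0.58 -2.2 0 0 0 -1;1.6 -0.58 -2.2 0 0 0 -1;1.6 -0.58 -2.2 0 0 0 -1;1.6 -0.58 -2.2 0 0 0 -1'; python3 -m handwheel '0 0 0 0 0 0 -1;0 0 0 0 0 0 -1;0 0 0 0 0 0 -1';python3 - <<'E'
from h import *
p,d=snapshot('side');crop(p,235,130,345,240,5,'pics/s1.png')
E
```

```text
time: 28.95
position: [0.4815, -0.3804, 0.2112]
eef_rot: [0.5, -0.5, 0.5, 0.5]
contact_force: [-0.7, 0.3, -1.7]
width: 0.372
time: 29.25
position: [0.4816, -0.3808, 0.2114]
eef_rot: [-0.5, 0.5, -0.5, -0.5]
contact_force: [0.1, 0.2, -2.5]
width: 0.371
```

View pics/s1.png

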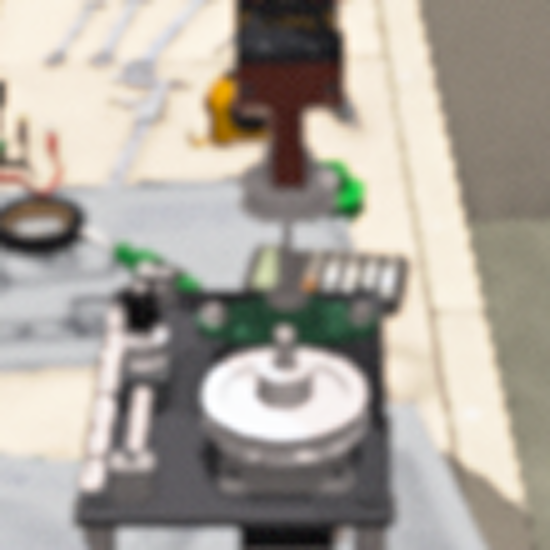

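```bash
python3 -m handwheel '0.5 0 0 0 0 0 -1; 1 0 0 0 0 0 -1;1.5 0 0 0 0 0 -1;2 0 0 0 0 0 -1;2.5 0 0 0 0 0 -1'; python3 -m handwheel '0.4 0 0 0 0 0 -1; 0.8 0 0 0 0 0 -1;1.2 0 0 0 0 0 -1;1.6 0 0 0 0 0 -1;2 0 0 0 0 0 -1'
```

```text
time: 29.8
position: [0.4814, -0.3809, 0.1855]
eef_rot: [0.5, -0.5, 0.5, 0.5]
contact_force: [0.0, -0.1, -1.5]
width: 0.375
time: 30.3
position: [0.4815, -0.3809, 0.1659]
eef_rot: [-0.5, 0.5, -0.5, -0.5]
contact_force: [0.0, 0.2, -2.1]
width: 0.367
```

```bash
python3 -m handwheel '0.5 0 0 0 0 0 -1; 1 0 0 0 0 0 -1;1.5 0 0 0 0 0 -1;1.8 0 0 0 0 0 -1;2 0 0 0 0 0 -1'; python3 -m handwheel '0.05 0 0 0 0 0 -1; 0.1 0 0 0 0 0 -1;0.1 0 0 0 0 0 -1';python3 -m handwheel '0.05 0 0 0 0 0 -1; 0.1 0 0 0 0 0 -1;0.1 0 0 0 0 0 -1'
```

```text
time: 30.8
position: [0.4814, -0.3808, 0.1458]
eef_rot: [0.5, -0.5, 0.5, 0.5]
contact_force: [0.6, 0.9, -1.8]
width: 0.373
time: 31.1
position: [0.4816, -0.3809, 0.1453]
eef_rot: [-0.5, 0.5, -0.5, -0.5]
contact_force: [-0.1, 0.0, -2.0]
width: 0.374
time: 31.4
position: [0.4816, -0.381, 0.1449]
eef_rot: [-0.5, 0.5, -0.5, -0.5]
contact_force: [-1.9, 1.8, 4.8]
width: 0.373
```

```bash
python3 -m handwheel '-0.1 0 0 0 0 0 1;-0.1 0 0 0 0 0 1;-0.1 0 0 0 0 0 1;-0.1 0 0 0 0 0 1;-0.1 0 0 0 0 0 1';python3 -m handwheel '0 0 0 0 0 0 1;0 0 0 0 0 0 1;0 0 0 0 0 0 1;0 0 0 0 0 0 1' >/dev/null;python3 -m handwheel '-3 0 0 0 0 0 1;-6 0 0 0 0 0 1;-8 0 4 0 0 0 1;-8 0 8 0 0 0 1;-8 0 13 0 0 0 1'; python3 - <<'E'
from h import *
p,d=snapshot('wrist');crop(p,0,0,560,420,1.4,'pics/w12.png')
E
python3 -m handwheel '0 0 5 0 0 0 1;0 0 10 0 0 0 1;0 1 15 0 0 0 1;0 2 20 0 0 0 1;0 3 25 0 0 0 1';python3 -m handwheel '0 0 5 0 0 0 1;0 0 10 0 0 0 1;3 1 15 0 0 0 1;6 1 19.4 0 0 0 1;8 1 19.4 0 0 0 1';python3 -m handwheel '0 0 0 0 0 0 1;0 0 0 0 0 0 1;0 0 0 0 0 0 1;0 0 0 0 0 0 1'; python3 - <<'E'
from h import *
rows([.453,.1935,.0245],90)
ci=camera_info('wrist');p,d=snapshot('wrist');crop(p,0,0,560,420,1.4,'pics/w13.png');crop(p,180,150,380,290,4,'pics/w13c.png')
print(atz(ci,278,230,.0195),(proj(ci,[.453,.1935,.0195])-[180,150])*4)
E
```

```text
time: 31.9
position: [0.4815, -0.3809, 0.1451]
eef_rot: [0.5, -0.5, 0.5, 0.5]
contact_force: [0.1, 0.3, -0.3]
width: 0.79
time: 32.8
position: [0.4814, -0.251, 0.2259]
eef_rot: [0.501, -0.5, 0.5, 0.499]
contact_force: [0.9, 0.3, -0.2]
width: 0.999
time: 33.35
position: [0.4514, -0.0021, 0.2253]
eef_rot: [0.5, -0.5, 0.5, 0.5]
contact_force: [0.4, 0.8, 0.3]
width: 1.002
time: 33.85
position: [0.4414, 0.1953, 0.1442]
eef_rot: [0.499, -0.501, 0.498, 0.502]
contact_force: [-0.7, 0.1, -0.5]
width: 1.001
time: 34.25
position: [0.443, 0.1893, 0.1466]
eef_rot: [0.501, -0.5, 0.5, 0.499]
contact_force: [0.4, 1.4, -0.8]
width: 1.002
t 34.25 pos [0.443  0.1893 0.1466] F [ 0.4  1.4 -0.8] w 1.002
shift cm [12.21 -0.98  0.4 ]
turn 0 [-0.002  0.002  0.002]
turn 180 [ 3.14e+00  3.00e-03 -2.00e-03]
tool axes
 [[ 0.002 -1.     0.002]
 [ 0.002  0.002  1.   ]
 [-1.    -0.002  0.002]]
[0.46675652 0.18957472 0.0195    ] [408.29320747 265.94855658]
```

View pics/w12.png

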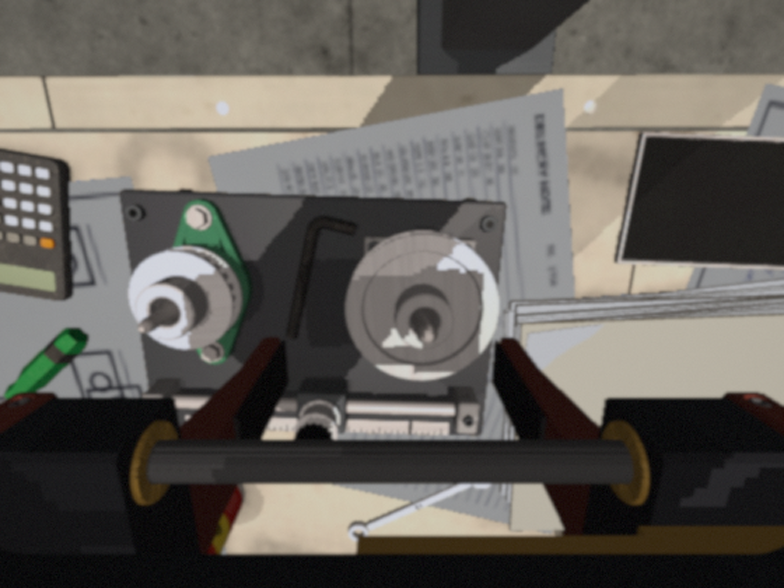

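View pics/w13c.png

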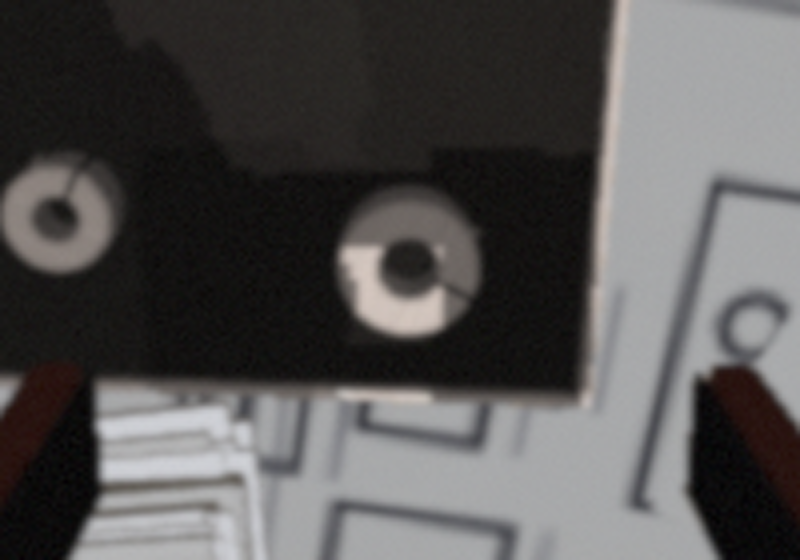

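```bash
python3 -m handwheel '4 -1 0.4 0 0 0 0.1;8 -1.02 0.42 0 0 0 0.1;10 -1.02 0.42 0 0 0 0.1;10 -1.02 0.42 0 0 0 0.1;10 -1.02 0.42 0 0 0 0.1';python3 -m handwheel '0 0 0 0 0 0 0.1;0 0 0 0 0 0 0.1;0 0 0 0 0 0 0.1;0 0 0 0 0 0 0.1'; python3 - <<'E'
from h import *
rows([.4535,.194,.025],90)
ci=camera_info('wrist');p,d=snapshot('wrist');crop(p,180,150,380,290,4,'pics/w14c.png')
print((proj(ci,[.4535,.194,.0195])-[180,150])*4)
E
```

```text
time: 34.8
position: [0.4528, 0.194, 0.046]
eef_rot: [0.5, -0.5, 0.5, 0.5]
contact_force: [0.4, 1.1, 0.3]
width: 0.585
time: 35.2
position: [0.4524, 0.1947, 0.0458]
eef_rot: [0.5, -0.5, 0.499, 0.5]
contact_force: [1.4, -0.3, 0.0]
width: 0.547
t 35.2 pos [0.4524 0.1947 0.0458] F [ 1.4 -0.3  0. ] w 0.547
shift cm [ 2.08 -0.11 -0.08]
turn 0 [0.001 0.001 0.001]
turn 180 [-3.141e+00 -1.000e-03  1.000e-03]
tool axes
 [[ 0.001 -1.    -0.001]
 [ 0.001 -0.001  1.   ]
 [-1.    -0.001  0.001]]
[386.38825195 413.12429655]
```

View pics/w14c.png

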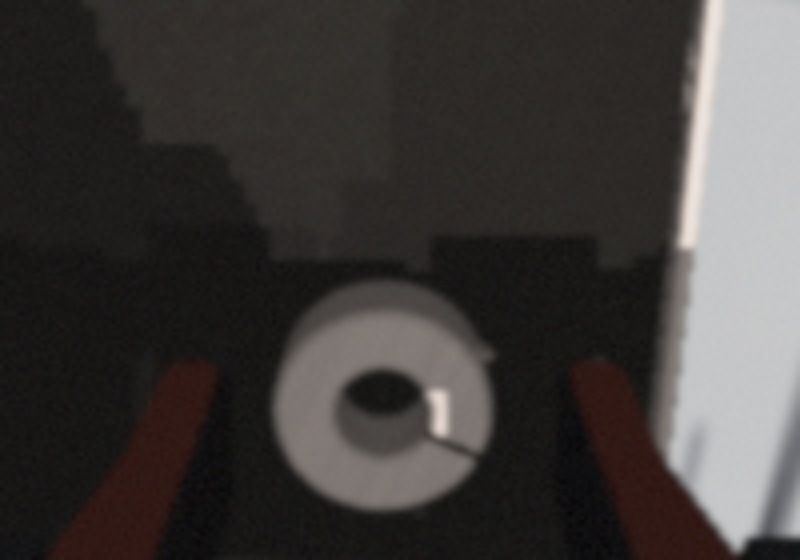

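```bash
python3 -m handwheel '1 -0.1 -0.12 0 0 0 0.1;1.6 -0.1 -0.12 0 0 0 0.1;2 -0.1 -0.12 0 0 0 0.1;2 -0.1 -0.12 0 0 0 0.1;2 -0.1 -0.12 0 0 0 0.1';python3 -m handwheel '0 0 0 0 0 0 0.1;0 0 0 0 0 0 0.1;0 0 0 0 0 0 0.1;0 0 0 0 0 0 0.1'
```

```text
time: 35.75
position: [0.4531, 0.1929, 0.0249]
eef_rot: [0.5, -0.5, 0.5, 0.5]
contact_force: [-0.5, 0.3, -0.0]
width: 0.552
time: 36.15
position: [0.4532, 0.1933, 0.0253]
eef_rot: [-0.5, 0.5, -0.5, -0.5]
contact_force: [1.0, 0.6, -0.2]
width: 0.55
```

```bash
python3 -m handwheel '0 0 0 0 0 0 -1;0 0 0 0 0 0 -1;0 0 0 0 0 0 -1;0 0 0 0 0 0 -1;0 0 0 0 0 0 -1';python3 -m handwheel '0 0 0 0 0 0 -1;0 0 0 0 0 0 -1';python3 -m handwheel '0 0 0 0 0 0 -1;-2 0 0 0 0 0 -1;-5 0 0 0 0 0 -1;-5 0 0 0 0 0 -1;-5 0 0 0 0 0 -1';python3 - <<'E'
from h import *
ci=camera_info('wrist');p,d=snapshot('wrist');crop(p,180,180,380,320,4,'pics/w15.png')
s=robot.sense()['position'];print((proj(ci,s-[0,0,.005])-180)*4)
E
```

```text
time: 36.65
position: [0.4532, 0.1932, 0.0252]
eef_rot: [0.5, -0.5, 0.5, 0.5]
contact_force: [0.3, 0.2, 1.5]
width: 0.386
time: 36.85
position: [0.4532, 0.1932, 0.0252]
eef_rot: [0.5, -0.5, 0.5, 0.5]
contact_force: [-0.5, -0.1, 1.6]
width: 0.381
time: 37.35
position: [0.4533, 0.1936, 0.0754]
eef_rot: [0.5, -0.5, 0.499, 0.5]
contact_force: [-0.3, 0.1, -0.6]
width: 0.383
[389.31950286 346.75855462]
```

View pics/w15.png

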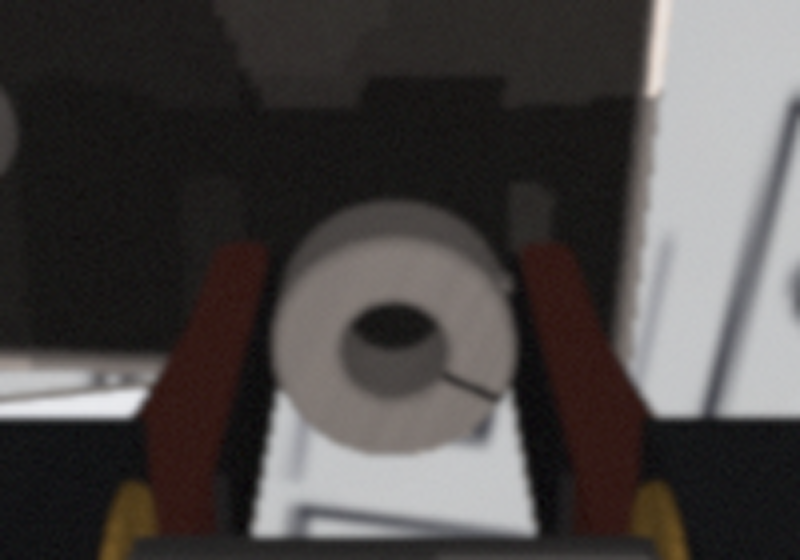

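```bash
python3 -m handwheel '-5 0 0 0 0 0 -1;-10 0 0 0 0 0 -1;-15 0 -4 0 0 0 -1;-15.5 0 -9 0 0 0 -1;-15.5 0 -14 0 0 0 -1';python3 -m handwheel '0 0 -5 0 0 0 -1;0 -1 -10 0 0 0 -1;0 -2 -15 0 0 0 -1;0 -3.4 -20 0 0 0 -1;0 -3.4 -25 0 0 0 -1';python3 -m handwheel '0 0 -3.5 0 0 0 -1;0 0 -3.5 0 0 0 -1;0 0 -3.5 0 0 0 -1;0 0 -3.5 0 0 0 -1;0 0 -3.5 0 0 0 -1';python3 -m handwheel '0 0 0 0 0 0 -1;0 0 0 0 0 0 -1;0 0 0 0 0 0 -1';python3 - <<'E'
from h import *
rows([.487,-.2311,.166],90)
p,d=snapshot('wrist');crop(p,0,0,560,420,1.4,'pics/w16.png')
E
```

```text
time: 37.9
position: [0.4538, 0.0632, 0.2307]
eef_rot: [-0.5, 0.501, -0.498, -0.5]
contact_force: [1.3, -0.5, -1.0]
width: 0.385
time: 38.4
position: [0.488, -0.1837, 0.2285]
eef_rot: [0.499, -0.5, 0.5, 0.501]
contact_force: [-0.0, -0.3, -1.6]
width: 0.387
time: 38.9
position: [0.4875, -0.2157, 0.2292]
eef_rot: [0.499, -0.5, 0.499, 0.501]
contact_force: [-0.4, -0.1, -0.5]
width: 0.382
time: 39.2
position: [0.4874, -0.2169, 0.2297]
eef_rot: [0.5, -0.5, 0.5, 0.5]
contact_force: [-0.1, 0.9, -0.1]
width: 0.382
t 39.2 pos [ 0.4874 -0.2169  0.2297] F [-0.1  0.9 -0.1] w 0.382
shift cm [ 6.37  0.04 -1.42]
turn 0 [0.001 0.    0.   ]
turn 180 [-3.14 -0.    0.  ]
tool axes
 [[ 0.    -1.    -0.001]
 [ 0.    -0.001  1.   ]
 [-1.    -0.     0.   ]]
```

View pics/w16.png

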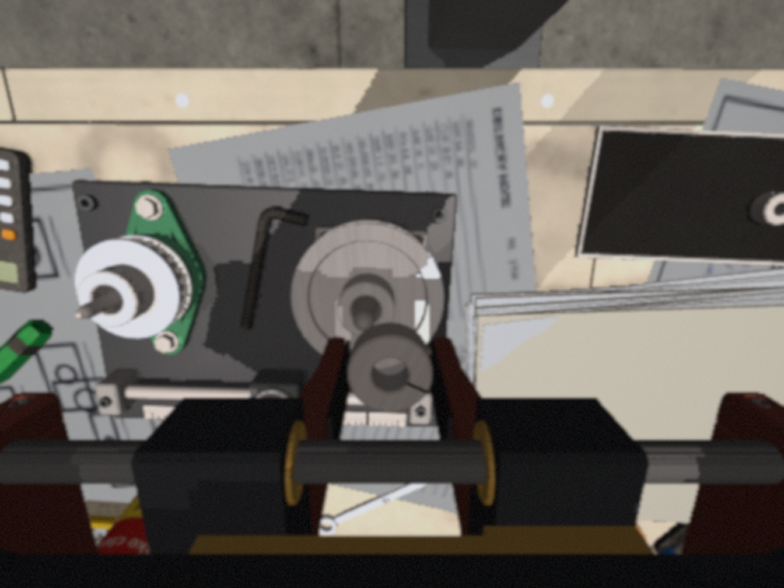

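Align above the motor at z ≈ 0.195, then check.

```bash
python3 -m handwheel '1.5 0 -1.4 0 0 0 -1;3 0.03 -1.45 0 0 0 -1;3.4 0.03 -1.45 0 0 0 -1;3.4 0.03 -1.45 0 0 0 -1;3.4 0.03 -1.45 0 0 0 -1';python3 -m handwheel '0 0 0 0 0 0 -1;0 0 0 0 0 0 -1;0 0 0 0 0 0 -1;0 0 0 0 0 0 -1';python3 - <<'E'
from h import *
ci=camera_info('wrist');p,d=snapshot('wrist');crop(p,180,180,380,320,4,'pics/w17.png')
print((proj(ci,[.487,-.2311,.165])-180)*4)
E
```

```text
time: 39.75
position: [0.487, -0.2317, 0.1958]
eef_rot: [0.5, -0.5, 0.5, 0.5]
contact_force: [-0.2, 0.5, -0.2]
width: 0.387
time: 40.15
position: [0.487, -0.2319, 0.1959]
eef_rot: [-0.5, 0.5, -0.5, -0.5]
contact_force: [1.3, 0.7, -1.1]
width: 0.384
[396.33651078 274.66027794]
```

View pics/w17.png

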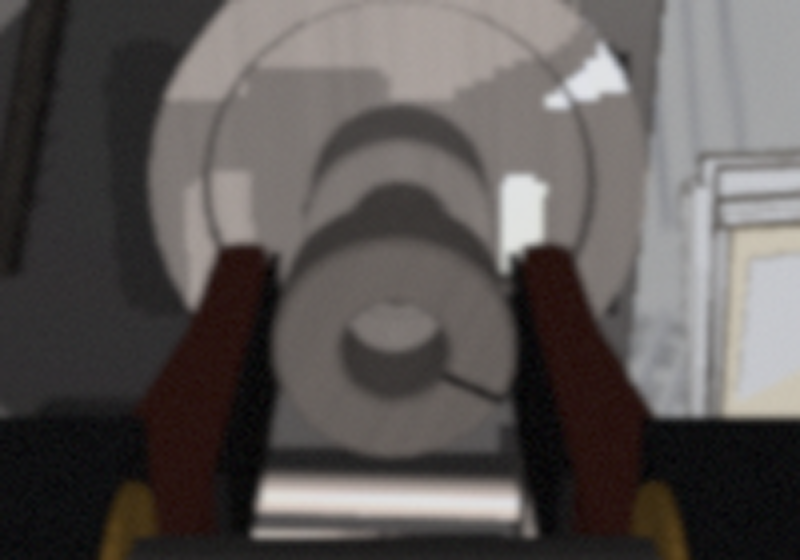

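```bash
python3 -m handwheel '0.3 0 0.07 0 0 0 -1;0.6 0 0.07 0 0 0 -1;0.9 0 0.07 0 0 0 -1;1.2 0 0.07 0 0 0 -1;1.4 0 0.07 0 0 0 -1';python3 -m handwheel '0.3 0 0 0 0 0 -1;0.6 0 0 0 0 0 -1;0.9 0 0 0 0 0 -1;1.1 0 0 0 0 0 -1;1.1 0 0 0 0 0 -1'
```

```text
time: 40.7
position: [0.4868, -0.2312, 0.1813]
eef_rot: [0.5, -0.5, 0.5, 0.5]
contact_force: [0.3, -0.5, -1.2]
width: 0.384
time: 41.2
position: [0.4867, -0.2312, 0.1704]
eef_rot: [0.5, -0.5, 0.5, 0.5]
contact_force: [-0.0, 0.6, -2.0]
width: 0.385
```

```bash
python3 -m handwheel '0.2 0 0 0 0 0 -1;0.4 0 0 0 0 0 -1;0.5 0 0 0 0 0 -1;0.55 0 0 0 0 0 -1;0.55 0 0 0 0 0 -1';python3 -m handwheel '0.05 0 0 0 0 0 -1;0.1 0 0 0 0 0 -1;0.1 0 0 0 0 0 -1'
```

```text
time: 41.7
position: [0.4869, -0.2313, 0.1651]
eef_rot: [-0.5, 0.5, -0.5, -0.5]
contact_force: [-0.4, 0.5, -1.2]
width: 0.388
time: 42.0
position: [0.487, -0.2314, 0.1647]
eef_rot: [0.5, -0.5, 0.5, 0.5]
contact_force: [-1.0, 1.3, 5.4]
width: 0.385
```

```bash
python3 -m handwheel '0 0 0 0 0 0 1;0 0 0 0 0 0 1;0 0 0 0 0 0 1;0 0 0 0 0 0 1;0 0 0 0 0 0 1';python3 -m handwheel '-3 0 0 0 0 0 1;-6 0 0 0 0 0 1;-6 0 4 0 0 0 1;-6 0 8 0 0 0 1;-6 0 8 0 0 0 1'; python3 - <<'E'
from h import *
p,d=snapshot('wrist');crop(p,0,0,560,420,1.4,'pics/w18.png')
E
python3 -m handwheel '0 0 5 0 0 0 1;0 1 10 0 0 0 1;0 2 15 0 0 0 1;0 3 20 0 0 0 1;3 4.2 24 0 0 0 1';python3 -m handwheel '3 0 3 0 0 0 0.1;6 0 3 0 0 0 0.1;9 0 3 0 0 0 0.1;11 0 3 0 0 0 0.1;11 0 3 0 0 0 0.1'; python3 -m handwheel '0 0 0 0 0 0 0.1;0 0 0 0 0 0 0.1;0 0 0 0 0 0 0.1;0 0 0 0 0 0 0.1';python3 - <<'E'
from h import *
rows([.4415,.1155,.025],90)
ci=camera_info('wrist');p,d=snapshot('wrist');crop(p,180,150,380,290,4,'pics/w19.png')
print((proj(ci,[.4415,.1155,.0195])-[180,150])*4)
E
```

```text
time: 42.5
position: [0.4869, -0.2312, 0.1641]
eef_rot: [0.5, -0.5, 0.5, 0.5]
contact_force: [-0.2, -0.7, -0.6]
width: 0.804
time: 43.0
position: [0.4875, -0.1456, 0.2238]
eef_rot: [0.499, -0.501, 0.498, 0.503]
contact_force: [0.1, -0.1, -0.2]
width: 0.999
time: 43.55
position: [0.4477, 0.0878, 0.1984]
eef_rot: [0.502, -0.501, 0.498, 0.499]
contact_force: [0.4, 1.0, 0.1]
width: 1.002
time: 44.05
position: [0.4447, 0.114, 0.0843]
eef_rot: [0.499, -0.5, 0.502, 0.5]
contact_force: [0.6, 0.5, 0.2]
width: 0.585
time: 44.45
position: [0.4462, 0.1159, 0.0872]
eef_rot: [0.501, -0.5, 0.499, 0.5]
contact_force: [0.6, -0.4, 0.3]
width: 0.549
t 44.45 pos [0.4462 0.1159 0.0872] F [ 0.6 -0.4  0.3] w 0.549
shift cm [ 6.21  0.48 -0.05]
turn 0 [0.    0.001 0.001]
turn 180 [-3.141e+00 -2.000e-03  2.000e-03]
tool axes
 [[ 0.001 -1.    -0.   ]
 [ 0.001 -0.     1.   ]
 [-1.    -0.001  0.001]]
[388.67651979 289.91308566]
```

View pics/w18.png

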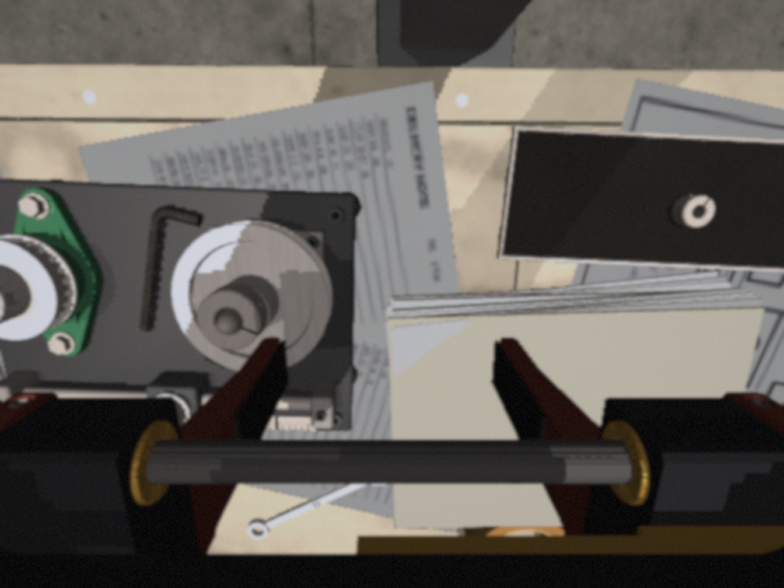

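View pics/w19.png

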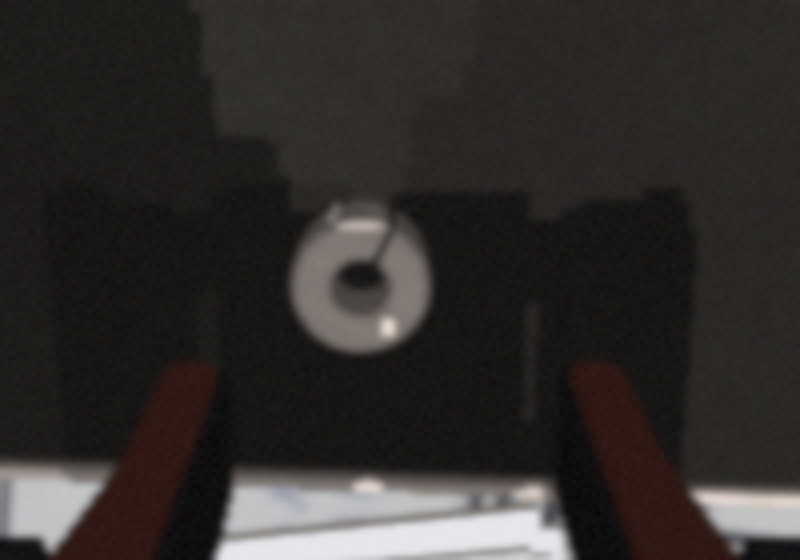

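```bash
python3 -m handwheel '2 0.5 -0.57 0 0 0 0.1;4.1 0.53 -0.57 0 0 0 0.1;4.1 0.53 -0.57 0 0 0 0.1;4.1 0.53 -0.57 0 0 0 0.1;4.1 0.53 -0.57 0 0 0 0.1'; python3 -m handwheel '0 0 0 0 0 0 0.1;0 0 0 0 0 0 0.1;0 0 0 0 0 0 0.1';python3 - <<'E'
from h import *
rows([.4407,.1102,.025],90)
ci=camera_info('wrist');p,d=snapshot('wrist');crop(p,180,150,380,290,4,'pics/w20.png')
print((proj(ci,[.4407,.1102,.0195])-[180,150])*4)
E
```

```text
time: 45.0
position: [0.4411, 0.1101, 0.0462]
eef_rot: [0.5, -0.5, 0.5, 0.5]
contact_force: [1.1, 0.7, 0.8]
width: 0.547
time: 45.3
position: [0.4406, 0.1102, 0.0457]
eef_rot: [-0.5, 0.5, -0.5, -0.5]
contact_force: [0.6, -0.3, -0.0]
width: 0.549
t 45.3 pos [0.4406 0.1102 0.0457] F [ 0.6 -0.3 -0. ] w 0.549
shift cm [ 2.07 -0.01  0.  ]
turn 0 [0.001 0.    0.001]
turn 180 [-3.141e+00 -1.000e-03  1.000e-03]
tool axes
 [[ 0.001 -1.    -0.001]
 [ 0.    -0.001  1.   ]
 [-1.    -0.001  0.   ]]
[391.35527758 407.4750852 ]
```

View pics/w20.png

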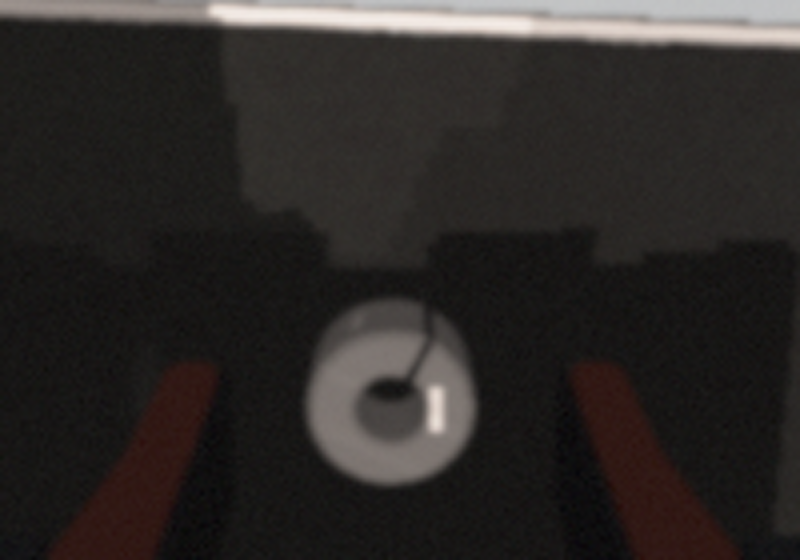

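Centred (391,407). Descend and grip.

```bash
python3 -m handwheel '1 0 0 0 0 0 0.1;1.6 0 0 0 0 0 0.1;2 0 0 0 0 0 0.1;2.05 0 0 0 0 0 0.1;2.05 0 0 0 0 0 0.1';python3 -m handwheel '0 0 0 0 0 0 0.1;0 0 0 0 0 0 0.1;0 0 0 0 0 0 -1;0 0 0 0 0 0 -1;0 0 0 0 0 0 -1';python3 -m handwheel '0 0 0 0 0 0 -1;0 0 0 0 0 0 -1;0 0 0 0 0 0 -1;0 0 0 0 0 0 -1;0 0 0 0 0 0 -1';python3 -m handwheel '0 0 0 0 0 0 -1;-2 0 0 0 0 0 -1;-5 0 0 0 0 0 -1;-5 0 0 0 0 0 -1;-5 0 0 0 0 0 -1';python3 - <<'E'
from h import *
ci=camera_info('wrist');p,d=snapshot('wrist');crop(p,180,180,380,320,4,'pics/w21.png')
s=robot.sense()['position'];print((proj(ci,s-[0,0,.005])-180)*4)
E
```

```text
time: 45.85
position: [0.4403, 0.1097, 0.0246]
eef_rot: [0.5, -0.5, 0.5, 0.5]
contact_force: [0.1, 0.2, 0.3]
width: 0.551
time: 46.35
position: [0.4405, 0.11, 0.0249]
eef_rot: [-0.5, 0.5, -0.5, -0.5]
contact_force: [-0.6, 0.5, 0.1]
width: 0.317
time: 46.85
position: [0.4404, 0.11, 0.0249]
eef_rot: [0.5, -0.5, 0.5, 0.5]
contact_force: [-0.8, 0.7, 1.8]
width: 0.288
time: 47.35
position: [0.4406, 0.1104, 0.075]
eef_rot: [0.5, -0.5, 0.499, 0.5]
contact_force: [0.2, -0.2, -1.0]
width: 0.287
[390.02127093 347.35303673]
```

View pics/w21.png

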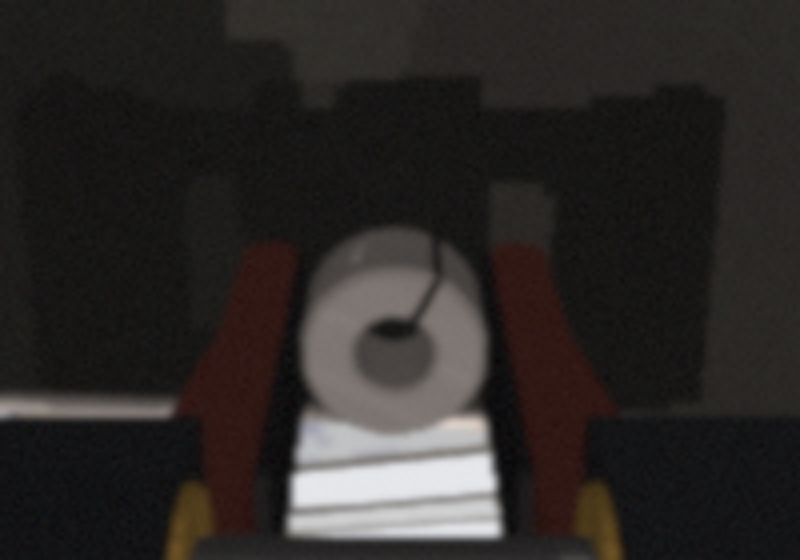

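```bash
python3 -m handwheel '-5 0 0 0 0 0 -1;-10 0 0 0 0 0 -1;-15 0 -4 0 0 0 -1;-15.5 0 -9 0 0 0 -1;-15.5 0 -14 0 0 0 -1';python3 -m handwheel '0 0 -5 0 0 0 -1;0 -1 -10 0 0 0 -1;0 -2 -15 0 0 0 -1;0 -3.4 -20 0 0 0 -1;0 -4.1 -25 0 0 0 -1';python3 -m handwheel '0 0 -5 0 0 0 -1;0 0 -9.5 0 0 0 -1;0 0 -9.5 0 0 0 -1;0 0 -9.5 0 0 0 -1;0 0 -9.5 0 0 0 -1';python3 -m handwheel '0 0 0 0 0 0 -1;0 0 0 0 0 0 -1;0 0 0 0 0 0 -1;0 0 0 0 0 0 -1';python3 - <<'E'
from h import *
rows([.4817,-.3805,.166],90)
ci=camera_info('wrist');p,d=snapshot('wrist');crop(p,0,0,560,420,1.4,'pics/w22.png');crop(p,180,160,380,300,4,'pics/w22c.png')
print((proj(ci,[.4817,-.3805,.166])-[180,160])*4,(proj(ci,[.4817,-.3805,.143])-[180,160])*4)
E
```

```text
time: 47.9
position: [0.4411, -0.02, 0.2305]
eef_rot: [-0.5, 0.501, -0.498, -0.501]
contact_force: [1.3, 0.3, -0.4]
width: 0.288
time: 48.4
position: [0.4815, -0.2664, 0.2276]
eef_rot: [0.499, -0.5, 0.5, 0.501]
contact_force: [1.3, 0.5, 0.2]
width: 0.289
time: 48.9
position: [0.481, -0.3588, 0.2281]
eef_rot: [0.5, -0.5, 0.5, 0.501]
contact_force: [-0.5, -0.5, -0.7]
width: 0.292
time: 49.3
position: [0.4813, -0.3595, 0.2295]
eef_rot: [-0.5, 0.5, -0.499, -0.5]
contact_force: [-1.4, -0.1, 0.4]
width: 0.29
t 49.3 pos [ 0.4813 -0.3595  0.2295] F [-1.4 -0.1  0.4] w 0.29
shift cm [ 6.35 -0.04 -2.11]
turn 0 [0.001 0.    0.   ]
turn 180 [-3.14e+00 -1.00e-03  0.00e+00]
tool axes
 [[ 0.    -1.    -0.001]
 [ 0.    -0.001  1.   ]
 [-1.    -0.     0.   ]]
[277.8499809  283.86082021] [288.17400067 243.62529491]
```

View pics/w22c.png

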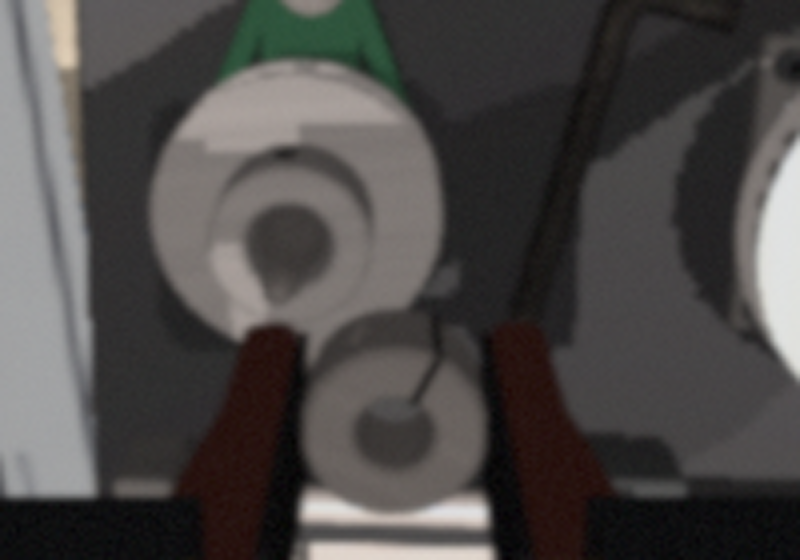

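```bash
python3 -m handwheel '1.5 -0.07 -2.1 0 0 0 -1;3.4 -0.07 -2.13 0 0 0 -1;3.4 -0.07 -2.13 0 0 0 -1;3.4 -0.07 -2.13 0 0 0 -1;3.4 -0.07 -2.13 0 0 0 -1';python3 -m handwheel '0 0 0 0 0 0 -1;0 0 0 0 0 0 -1;0 0 0 0 0 0 -1;0 0 0 0 0 0 -1'
```

```text
time: 49.85
position: [0.482, -0.3815, 0.1962]
eef_rot: [-0.5, 0.5, -0.5, -0.5]
contact_force: [0.7, -0.3, -0.7]
width: 0.283
time: 50.25
position: [0.4817, -0.3814, 0.1955]
eef_rot: [-0.5, 0.5, -0.5, -0.5]
contact_force: [0.4, 0.4, 0.7]
width: 0.29
```

```bash
python3 -m handwheel '0.3 0 0.06 0 0 0 -1;0.6 0 0.06 0 0 0 -1;0.9 0 0.06 0 0 0 -1;1.2 0 0.06 0 0 0 -1;1.4 0 0.06 0 0 0 -1';python3 -m handwheel '0.3 0 0 0 0 0 -1;0.6 0 0 0 0 0 -1;0.9 0 0 0 0 0 -1;1.1 0 0 0 0 0 -1;1.1 0 0 0 0 0 -1'
```

```text
time: 50.75
position: [0.4815, -0.3808, 0.1808]
eef_rot: [0.5, -0.5, 0.5, 0.5]
contact_force: [0.3, -0.2, -0.5]
width: 0.285
time: 51.25
position: [0.4815, -0.3808, 0.17]
eef_rot: [0.5, -0.5, 0.5, 0.5]
contact_force: [-0.3, 0.1, -0.1]
width: 0.288
```

```bash
python3 -m handwheel '0.2 0 0 0 0 0 -1;0.4 0 0 0 0 0 -1;0.5 0 0 0 0 0 -1;0.55 0 0 0 0 0 -1;0.55 0 0 0 0 0 -1';python3 -m handwheel '0.05 0 0 0 0 0 -1;0.1 0 0 0 0 0 -1;0.1 0 0 0 0 0 -1'
```

```text
time: 51.75
position: [0.4816, -0.3808, 0.1647]
eef_rot: [0.5, -0.5, 0.5, 0.5]
contact_force: [0.3, 0.3, 0.1]
width: 0.292
time: 52.05
position: [0.4817, -0.381, 0.1644]
eef_rot: [-0.5, 0.5, -0.5, -0.5]
contact_force: [-1.2, 2.5, 5.2]
width: 0.287
```

```bash
python3 -m handwheel '0 0 0 0 0 0 1;0 0 0 0 0 0 1;0 0 0 0 0 0 1;0 0 0 0 0 0 1;0 0 0 0 0 0 1';python3 -m handwheel '-3 0 0 0 0 0 1;-7 0 0 0 0 0 1;-12 0 4 0 0 0 1;-15 0 8 0 0 0 1;-15 0 8 0 0 0 1'; python3 -m handwheel '0 0 0 0 0 0 1;0 0 0 0 0 0 1;0 0 0 0 0 0 1;0 0 0 0 0 0 1'; python3 - <<'E'
from h import *
import pickle
rows([.575,-.302,.147],90)
ci=camera_info('wrist');p,d=snapshot('wrist');crop(p,0,0,560,420,1.4,'pics/w23.png');crop(p,180,160,380,300,4,'pics/w23c.png');pickle.dump((ci,p,d),open('pics/w23.pkl','wb'))
D=np.load('pics/top0.npy');c=camera_info('top')
for u,v in ((336,152),(338,155),(340,158),(333,160)): print(u,v,back(c,u,v,D[v,u]))
E
```

```text
time: 52.55
position: [0.4816, -0.3808, 0.1637]
eef_rot: [0.5, -0.5, 0.5, 0.5]
contact_force: [-1.0, -1.0, -0.2]
width: 0.703
time: 53.05
position: [0.483, -0.2985, 0.3167]
eef_rot: [-0.5, 0.502, -0.498, -0.5]
contact_force: [0.2, -0.4, -0.4]
width: 0.997
time: 53.45
position: [0.4808, -0.3018, 0.3129]
eef_rot: [0.5, -0.499, 0.501, 0.5]
contact_force: [-0.2, 0.5, -0.6]
width: 0.998
t 53.45 pos [ 0.4808 -0.3018  0.3129] F [-0.2  0.5 -0.6] w 0.998
shift cm [16.58 -9.44 -0.  ]
turn 0 [-0.002 -0.    -0.002]
turn 180 [ 3.14e+00 -3.00e-03  0.00e+00]
tool axes
 [[-0.002 -1.     0.002]
 [-0.     0.002  1.   ]
 [-1.     0.002 -0.   ]]
336 152 [ 0.73539235 -0.42911614  0.19932319]
338 155 [ 0.72360744 -0.43530046  0.20467745]
340 158 [ 0.71526252 -0.44366362  0.19250251]
333 160 [ 0.71153564 -0.42080963  0.17547938]
```

View pics/w23.png

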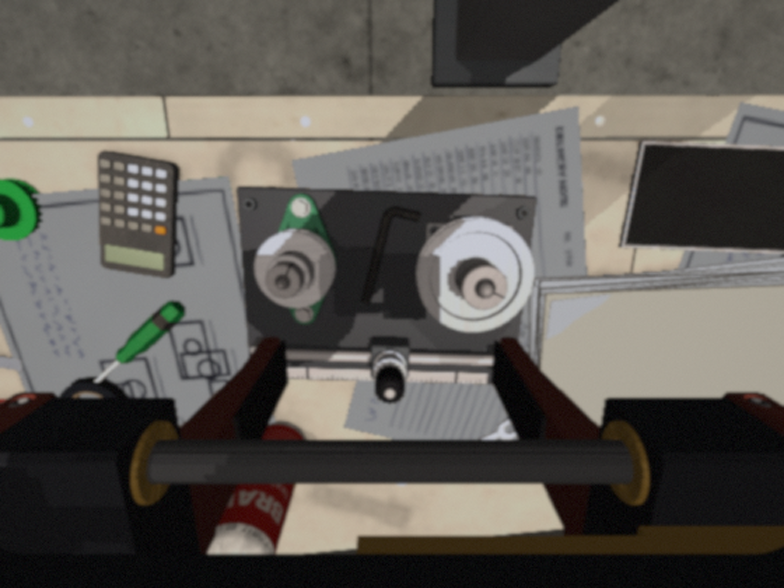

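View pics/w23c.png

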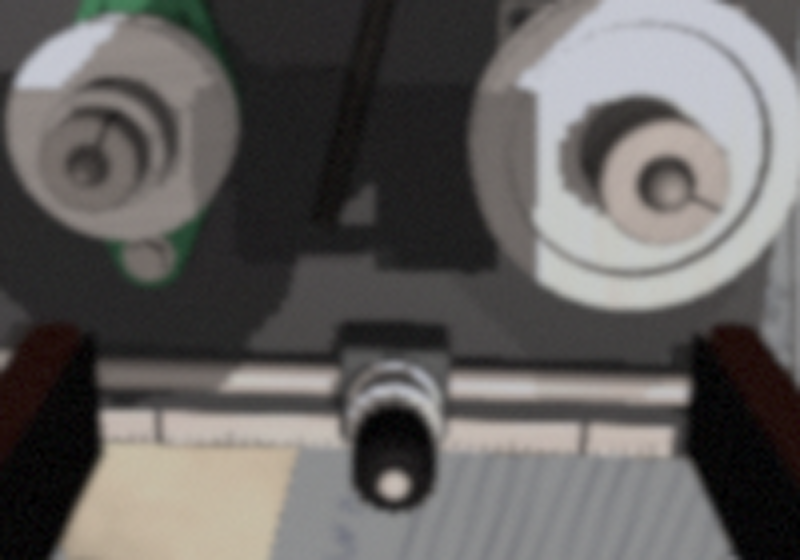

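```bash
python3 - <<'E'
from h import *
import pickle
ci,p,d=pickle.load(open('pics/w23.pkl','rb'))
f=lambda x,y,z: atz(ci,180+x/4-.4,160+y/4-.4,z).round(4)
print('lines',f(158,425,.08),f(584,437,.08),'knob tip',f(395,484,.156),'block',f(392,345,.1))
for x,y in((158,425),(584,437),(395,484),(390,440)):
  v,u=160+y//4,180+x//4; print(back(ci,u,v,d[v,u]).round(4))
E
```

```text
lines [ 0.597  -0.3843  0.08  ] [ 0.602  -0.2351  0.08  ] knob tip [ 0.5765 -0.3015  0.156 ] block [ 0.5582 -0.3023  0.1   ]
[ 0.5984 -0.3849  0.0777]
[ 0.604  -0.2339  0.0766]
[ 0.5765 -0.3019  0.1568]
[ 0.5644 -0.303   0.1535]
```

```bash
python3 -m handwheel '3 -4.8 0 0 0 0 1;6 -9.5 0 0 0 0 1;10 -9.5 0 0 0 0 1;12 -9.5 0 0 0 0 1;12 -9.5 0 0 0 0 1';python3 -m handwheel '0 0 0 0 0 0 1;0 0 0 0 0 0 1;0 0 0 0 0 0 1;0 0 0 0 0 0 1'; python3 - <<'E'
from h import *
rows([.5765,-.3017,.147],90)
ci=camera_info('wrist');p,d=snapshot('wrist');crop(p,180,160,380,300,4,'pics/w24c.png')
print((proj(ci,[.5765,-.3017,.156])-[180,160])*4)
E
```

```text
time: 54.0
position: [0.5748, -0.3004, 0.1895]
eef_rot: [0.499, -0.498, 0.501, 0.502]
contact_force: [-0.4, 1.2, 0.7]
width: 0.999
time: 54.4
position: [0.5769, -0.3011, 0.1952]
eef_rot: [-0.5, 0.501, -0.499, -0.499]
contact_force: [0.8, -0.4, 0.1]
width: 0.996
t 54.4 pos [ 0.5769 -0.3011  0.1952] F [ 0.8 -0.4  0.1] w 0.996
shift cm [ 4.82  0.05 -0.06]
turn 0 [ 0.    -0.     0.002]
turn 180 [-3.141e+00 -3.000e-03 -0.000e+00]
tool axes
 [[ 0.002 -1.    -0.   ]
 [-0.    -0.     1.   ]
 [-1.    -0.002 -0.   ]]
[387.76215469 331.16232672]
```

View pics/w24c.png

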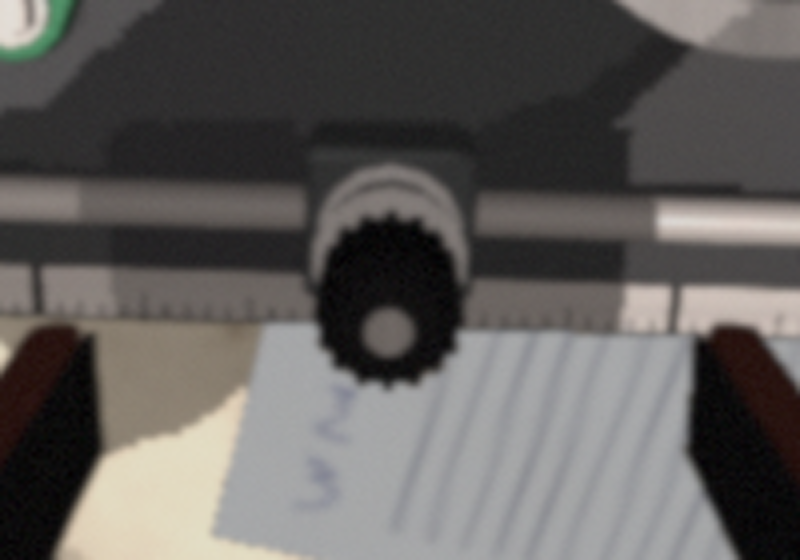

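```bash
python3 -m handwheel '2 0.05 -0.06 0 0 0 1;3.5 0.05 -0.06 0 0 0 1;4.6 0.05 -0.06 0 0 0 1;4.6 0.05 -0.06 0 0 0 1;4.6 0.05 -0.06 0 0 0 1';python3 -m handwheel '0 0 0 0 0 0 1;0 0 0 0 0 0 1;0 0 0 0 0 0 -1;0 0 0 0 0 0 -1;0 0 0 0 0 0 -1';python3 -m handwheel '0 0 0 0 0 0 -1;0 0 0 0 0 0 -1;0 0 0 0 0 0 -1;0 0 0 0 0 0 -1;0 0 0 0 0 0 -1';python3 -m handwheel '0 0 0 0 0 0 -1;0 0 0 0 0 0 -1;0 0 0 0 0 0 -1;0 0 0 0 0 0 -1;0 0 0 0 0 0 -1'
```

```text
time: 54.95
position: [0.576, -0.3016, 0.1478]
eef_rot: [0.5, -0.5, 0.5, 0.5]
contact_force: [-0.7, -0.3, -0.2]
width: 1.001
time: 55.45
position: [0.5761, -0.3015, 0.148]
eef_rot: [-0.5, 0.5, -0.5, -0.5]
contact_force: [0.2, -0.2, -0.1]
width: 0.768
time: 55.95
position: [0.576, -0.3014, 0.1478]
eef_rot: [0.5, -0.5, 0.5, 0.5]
contact_force: [-0.4, -1.5, -0.5]
width: 0.307
time: 56.45
position: [0.5761, -0.3015, 0.1478]
eef_rot: [-0.5, 0.5, -0.5, -0.5]
contact_force: [1.3, -0.3, -0.6]
width: 0.269
```

```bash
python3 -m handwheel '0 0.03 -1 0 0 0 -1;0 0.08 -2.3 0 0 0 -1;0 0.13 -3.6 0 0 0 -1;0 0.18 -4.9 0 0 0 -1;0 0.22 -6.2 0 0 0 -1';python3 -m handwheel '0 0.03 -0.8 0 0 0 -1;0 0.05 -1.5 0 0 0 -1;0 0.07 -1.9 0 0 0 -1;0 0.07 -1.9 0 0 0 -1;0 0.07 -1.9 0 0 0 -1';python3 -m handwheel '0 0 0 0 0 0 -1;0 0 0 0 0 0 -1;0 0 0 0 0 0 -1;0 0 0 0 0 0 -1'; python3 - <<'E'
from h import *
p,d=snapshot('wrist');crop(p,180,160,380,300,4,'pics/w25c.png')
E
```

```text
time: 56.95
position: [0.574, -0.3644, 0.1478]
eef_rot: [0.5, -0.5, 0.5, 0.5]
contact_force: [-0.4, 3.6, 1.8]
width: 0.27
time: 57.45
position: [0.5733, -0.3835, 0.1479]
eef_rot: [-0.5, 0.501, -0.5, -0.499]
contact_force: [4.1, -2.4, -2.4]
width: 0.267
time: 57.85
position: [0.5733, -0.3824, 0.1479]
eef_rot: [-0.5, 0.5, -0.5, -0.5]
contact_force: [2.7, -2.1, -3.1]
width: 0.27
```

View pics/w25c.png

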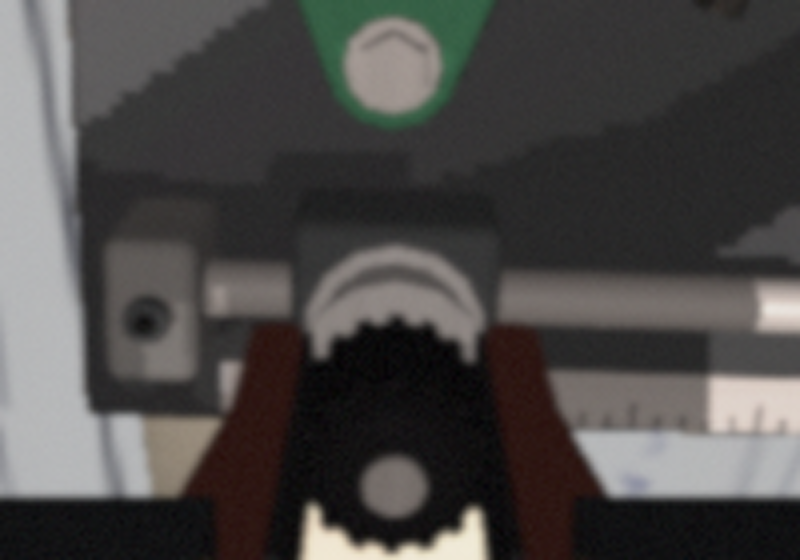

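```bash
python3 -m handwheel '0 0 -0.12 0 0 0 -1;0 0 -0.12 0 0 0 -1;0 0 -0.12 0 0 0 -1;0 0 -0.12 0 0 0 -1';python3 -m handwheel '0 0 0 0 0 0 1;0 0 0 0 0 0 1;0 0 0 0 0 0 1;0 0 0 0 0 0 1;0 0 0 0 0 0 1';python3 -m handwheel '0 0 0 0 0 0 1;0 0 0 0 0 0 1;0 0 0 0 0 0 1';python3 -m handwheel '-5 0 0 0 0 0 1;-10 4 0 0 0 0 1;-13 7 0 0 0 0 1;-13 7 0 0 0 0 1;-13 7 0 0 0 0 1';python3 -m handwheel '0 0 0 0 0 0 1;0 0 0 0 0 0 1;0 0 0 0 0 0 1';python3 - <<'E'
from h import *
import pickle
ci=camera_info('wrist');p,d=snapshot('wrist');crop(p,180,160,380,300,4,'pics/w26c.png');crop(p,0,0,560,420,1.4,'pics/w26.png');pickle.dump((ci,p,d),open('pics/w26.pkl','wb'))
p,d=snapshot('side');crop(p,235,130,345,240,5,'pics/s2.png')
E
```

```text
time: 58.3
position: [0.5733, -0.383, 0.1478]
eef_rot: [0.5, -0.5, 0.5, 0.5]
contact_force: [2.4, 2.4, 0.7]
width: 0.264
time: 58.8
position: [0.5729, -0.3839, 0.1478]
eef_rot: [0.5, -0.5, 0.5, 0.5]
contact_force: [0.3, -0.3, 0.5]
width: 0.68
time: 59.1
position: [0.5732, -0.3837, 0.1478]
eef_rot: [0.5, -0.5, 0.5, 0.5]
contact_force: [0.5, 0.6, -0.0]
width: 0.954
time: 59.6
position: [0.5028, -0.3843, 0.2795]
eef_rot: [0.501, -0.501, 0.5, 0.499]
contact_force: [-0.1, 0.3, -0.2]
width: 1.002
time: 59.9
position: [0.5038, -0.3829, 0.2763]
eef_rot: [0.499, -0.5, 0.5, 0.501]
contact_force: [-0.2, -0.4, -1.2]
width: 1.002
```

View pics/w26c.png

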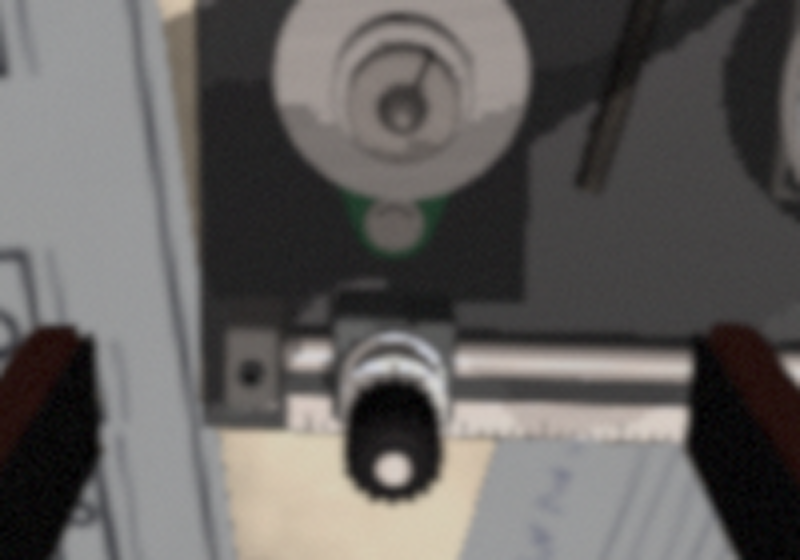

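View pics/s2.png

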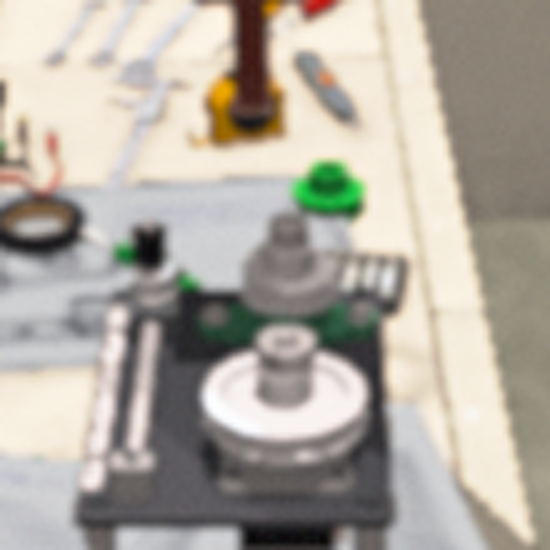

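```bash
python3 -m handwheel '-3 -5 0 0 0 0 1;-3 -10 0 0 0 0 1;-3 -14 0 0 0 0 1;-3 -17 0 0 0 0 1;-3 -17 0 0 0 0 1';python3 -m handwheel '0 0 0 0 0 0 1;0 0 0 0 0 0 1;0 0 0 0 0 0 1;0 0 0 0 0 0 1';python3 - <<'E'
from h import *
import pickle
ci=camera_info('wrist');p,d=snapshot('wrist');crop(p,0,0,560,420,1.4,'pics/w27.png');pickle.dump((ci,p,d),open('pics/w27.pkl','wb'))
print(proj(ci,[.597,-.3843,.08]),proj(ci,[.5735,-.3837,.156]))
E
```

```text
time: 60.5
position: [0.6774, -0.3812, 0.3044]
eef_rot: [0.498, -0.501, 0.499, 0.502]
contact_force: [-0.1, -0.1, -0.9]
width: 0.997
time: 60.9
position: [0.6725, -0.3839, 0.3086]
eef_rot: [0.5, -0.5, 0.5, 0.5]
contact_force: [-0.4, -0.3, 0.1]
width: 0.997
[277.47753369 122.54016179] [277.95893227  96.92637555]
```

View pics/w27.png

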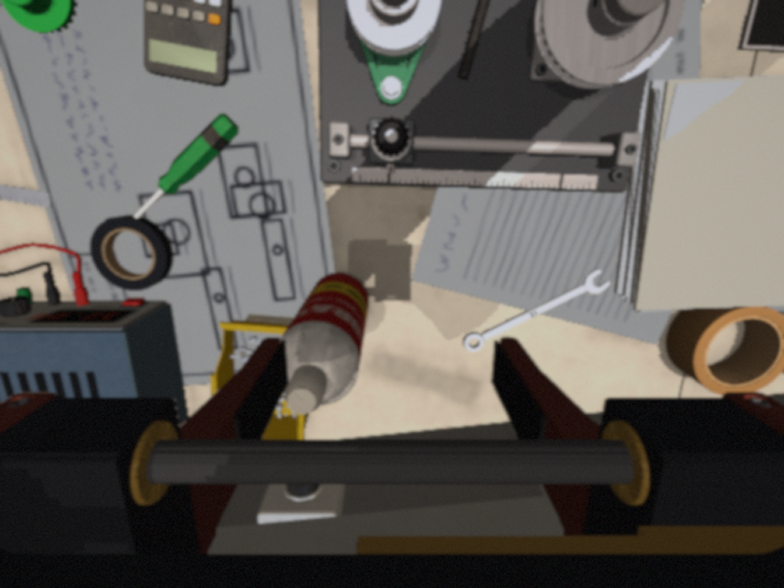

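```bash
python3 - <<'E'
from h import *
import pickle
ci,p,d=pickle.load(open('pics/w27.pkl','rb'));crop(p,230,80,330,150,8,'pics/w27c.png')
E
```

```text
(no output)
```

View pics/w27c.png

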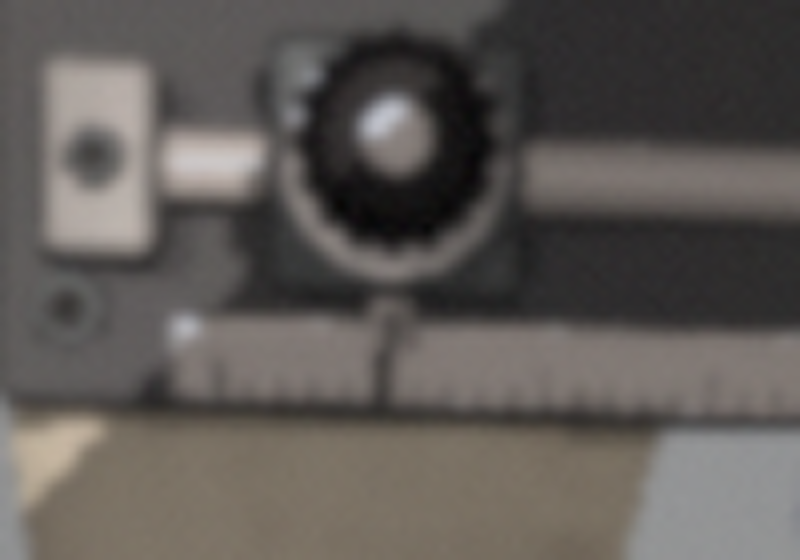

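```bash
python3 -m handwheel '3 0.5 0 0 0 0 1;6 1 0 0 0 0 1;6 1 0 0 0 0 1;6 1 0 0 0 0 1;6 1 0 0 0 0 1';python3 -m handwheel '0 0 0 0 0 0 1;0 0 0 0 0 0 1;0 0 0 0 0 0 1';python3 - <<'E'
from h import *
import pickle
ci=camera_info('wrist');p,d=snapshot('wrist');crop(p,250,90,310,140,13,'pics/w28.png');pickle.dump((ci,p,d),open('pics/w28.pkl','wb'))
E
```

```text
time: 61.45
position: [0.6639, -0.3841, 0.25]
eef_rot: [-0.5, 0.501, -0.5, -0.499]
contact_force: [0.1, 0.6, 1.1]
width: 1.002
time: 61.75
position: [0.6634, -0.3838, 0.2485]
eef_rot: [-0.5, 0.5, -0.5, -0.5]
contact_force: [0.6, -0.4, 0.6]
width: 0.999
```

View pics/w28.png

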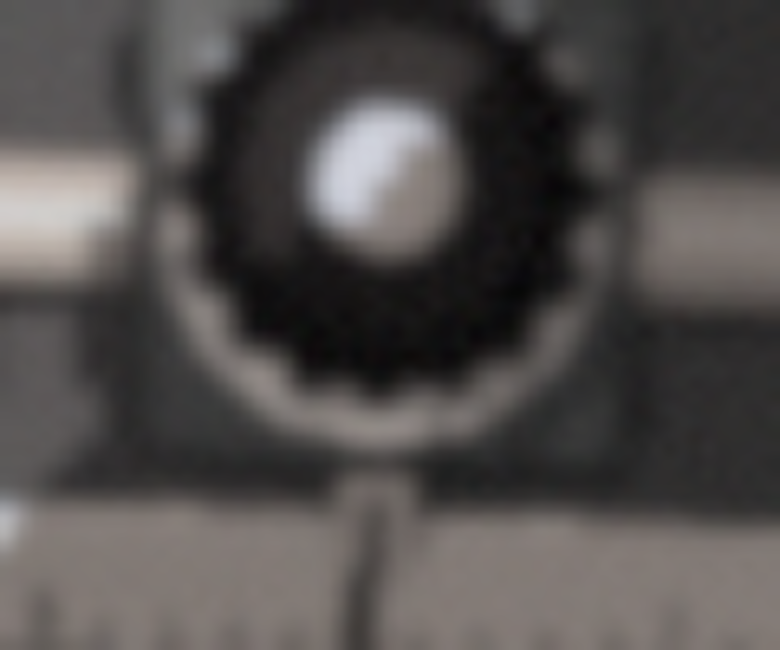

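```bash
python3 -m handwheel '0 4.5 0 0 0 0 1;2 9 0 0 0 0 1;5 9 0 0 0 0 1;5 9 0 0 0 0 1;5 9 0 0 0 0 1';python3 -m handwheel '0 0 0 0 0 0 1;0 0 0 0 0 0 1;0 0 0 0 0 0 1;0 0 0 0 0 0 1'
```

```text
time: 62.3
position: [0.5743, -0.3832, 0.1983]
eef_rot: [0.5, -0.5, 0.5, 0.5]
contact_force: [-0.1, 0.1, 0.4]
width: 0.997
time: 62.7
position: [0.5735, -0.3838, 0.1982]
eef_rot: [-0.5, 0.5, -0.5, -0.5]
contact_force: [0.2, -0.5, -0.5]
width: 0.995
```

```bash
python3 -m handwheel '2 0 0 0 0 0 1;4 0 0 0 0 0 1;5 0 0 0 0 0 1;5 0 0 0 0 0 1;5 0 0 0 0 0 1';python3 -m handwheel '0 0 0 0 0 0 1;0 0 0 0 0 0 1;0 0 0 0 0 0 -1;0 0 0 0 0 0 -1;0 0 0 0 0 0 -1';python3 -m handwheel '0 0 0 0 0 0 -1;0 0 0 0 0 0 -1;0 0 0 0 0 0 -1;0 0 0 0 0 0 -1;0 0 0 0 0 0 -1';python3 -m handwheel '0 0 0 0 0 0 -1;0 0 0 0 0 0 -1;0 0 0 0 0 0 -1;0 0 0 0 0 0 -1;0 0 0 0 0 0 -1'
```

```text
time: 63.2
position: [0.5733, -0.384, 0.1484]
eef_rot: [-0.5, 0.5, -0.5, -0.5]
contact_force: [-0.8, -0.2, 0.6]
width: 1.0
time: 63.7
position: [0.5732, -0.3837, 0.148]
eef_rot: [-0.5, 0.5, -0.5, -0.5]
contact_force: [0.5, -0.5, -0.3]
width: 0.769
time: 64.2
position: [0.5732, -0.3837, 0.1478]
eef_rot: [0.5, -0.5, 0.5, 0.5]
contact_force: [0.8, 0.4, -0.6]
width: 0.31
time: 64.7
position: [0.5732, -0.3835, 0.1478]
eef_rot: [0.5, -0.5, 0.5, 0.5]
contact_force: [-0.3, 0.7, 1.1]
width: 0.265
```

```bash
python3 -m handwheel '0 0 -0.08 0 0 0 -1;0 0 -0.15 0 0 0 -1;0 0 -0.15 0 0 0 -1;0 0 -0.15 0 0 0 -1;0 0 -0.15 0 0 0 -1'
```

```text
time: 65.2
position: [0.5731, -0.385, 0.1478]
eef_rot: [0.5, -0.5, 0.5, 0.5]
contact_force: [-1.5, 2.5, 0.9]
width: 0.266
```

```bash
python3 -m handwheel '0 0 0 0 0 0 -1;0 0 0 0 0 0 1;0 0 0 0 0 0 1;0 0 0 0 0 0 1;0 0 0 0 0 0 1';python3 -m handwheel '0 0 0 0 0 0 1;0 0 0 0 0 0 1;0 0 0 0 0 0 1;0 0 0 0 0 0 1';python3 -m handwheel '-5 0 0 0 0 0 1;-10 0 0 0 0 0 1;-10 -4 0 0 0 0 1;-10 -9 0 0 0 0 1;-10 -9 0 0 0 0 1';python3 -m handwheel '0 0 0 0 0 0 1;0 0 0 0 0 0 1;0 0 0 0 0 0 1;0 0 0 0 0 0 1';python3 - <<'E'
from h import *
import pickle
ci=camera_info('wrist');p,d=snapshot('wrist');crop(p,250,90,310,140,13,'pics/w29.png');pickle.dump((ci,p,d),open('pics/w29.pkl','wb'))
E
```

```text
time: 65.7
position: [0.5732, -0.3854, 0.1478]
eef_rot: [-0.5, 0.5, -0.5, -0.5]
contact_force: [0.3, -0.1, -0.4]
width: 0.593
time: 66.1
position: [0.5732, -0.3852, 0.1478]
eef_rot: [-0.5, 0.5, -0.5, -0.5]
contact_force: [0.2, 0.5, 0.2]
width: 0.955
time: 66.6
position: [0.6697, -0.3814, 0.2455]
eef_rot: [0.499, -0.502, 0.497, 0.502]
contact_force: [-0.5, 1.0, -0.5]
width: 1.001
time: 67.0
position: [0.6623, -0.3856, 0.2486]
eef_rot: [0.5, -0.5, 0.5, 0.5]
contact_force: [0.4, 0.4, -0.2]
width: 0.998
```

View pics/w29.png

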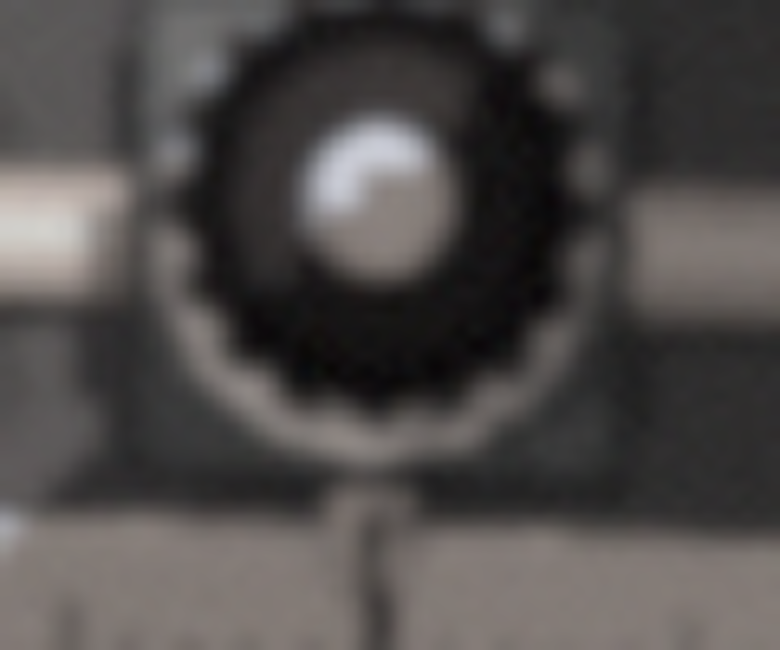

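```bash
python3 -m handwheel '-4 3 4 0 0 0 1;-8 8 4 0 0 0 1;-10 13 4 0 0 0 1;-10 18 6 0 0 0 1;-10 20 6 0 0 0 1';python3 -m handwheel '0 0 0 0 0 0 1;0 0 0 0 0 0 1;0 0 0 0 0 0 1';python3 - <<'E'
from h import *
p,d=snapshot('wrist');crop(p,0,0,560,420,1.4,'pics/w30.png')
p,d=snapshot('side');crop(p,235,140,345,250,5,'pics/s3.png')
ci=camera_info('side')
for X in ((.4868,-.2312,.166),(.4815,-.3807,.166),(.4868,-.2312,.159),(.4815,-.3807,.159),(.4868,-.2312,.143),(.4815,-.3807,.143)): print(((proj(ci,X)-[235,140])*5).round())
E
```

```text
time: 67.55
position: [0.4612, -0.325, 0.3486]
eef_rot: [0.5, -0.5, 0.499, 0.5]
contact_force: [0.2, 0.6, 1.9]
width: 0.997
time: 67.85
position: [0.4641, -0.3247, 0.348]
eef_rot: [-0.5, 0.501, -0.499, -0.5]
contact_force: [-0.4, 0.4, 0.2]
width: 1.002
[282. 277.]
[285. 158.]
[282. 287.]
[285. 167.]
[282. 311.]
[285. 189.]
```

View pics/w30.png

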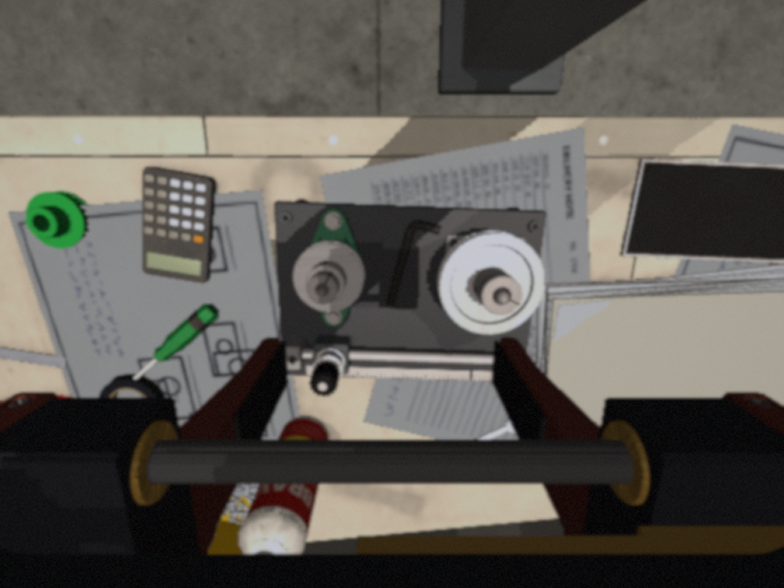

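View pics/s3.png

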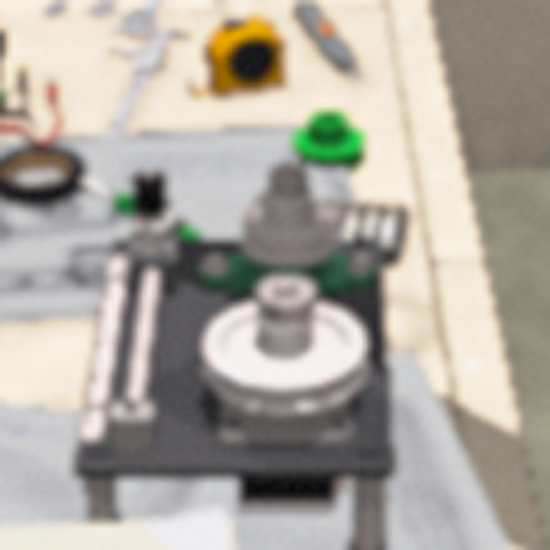

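```bash
python3 - <<'E'
from h import *
print(robot.sense()['contact_force']); print(robot.sign_off())
E
```

```text
[ 0.12756598 -1.20697549 -0.05753057]
the job is handed in; nothing more can be done
None
```

The job is done and handed in at about 68 s, in the order asked. I parked the small pulley on the tray, moved the large one from the spindle to the motor, and put the small one on the spindle. Then I fitted the wide collar on the motor and the narrow collar on the spindle, and slid the idler to the spindle's setting line.

**Seating:** All four parts stopped at the expected height, within about 0.5 mm, with only a light push. The last side view agrees for the collar tops.

**Idler:** The first slide stopped about 1.1 mm short, so I gripped the knob again and corrected it. The last close-up shows the pointer on the line, perhaps 0.4 mm past it, which is as fine as that picture resolves.

**At hand-in:** The gripper was open and well clear of everything. I didn't touch the green look-alike pulley or the hex key. No check failed or disagreed.

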